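# Stack the drive hub and belt pulley on a gear unit

## Task

Put the drive back together on the gear unit: seat the slotted hub face down on the unit's centring spigot, turning it until the drive pin goes into one of its slots and the flange lies fully home on the output face, and only then seat the belt pulley face down on top of the hub, fully home on its shoulder. Do not force or drop the parts, and leave everything else on the bench where it is.

Things in the scene. Friction and masses are not known exactly. Their poses are not given: they have to be found in the camera images.
- gear_unit: Grey gear unit fixed to the bench, housing about 150 x 140 mm, its round motor (72 mm across) pointing along the unit's +x out to 235 mm from the origin, nothing of the motor higher than 80 mm. Origin: under the centre of the output spigot, at bench level; z up.
- output_face (a point): Centre of the flat steel output face (110 mm across) on top of the gear unit, 90 mm above the bench, z up. A drive pin, 9 mm across and 9 mm tall, stands on this face 44 mm from the centre. Its bearing differs every time, is unrelated to any measured frame and is not given: look or feel for it. The output is held by its brake and does not turn.
- spigot_top (a point): Centre of the top of the round centring spigot that rises from the middle of the output face: 40 mm across, 20 mm tall, top edge chamfered 3 mm.
- hub: Aluminium hub lying face down, 56 mm tall, 0.36 to 0.59 kg. Flange 110 mm across, 12 mm thick, with three open slots 14 mm wide cut in from the rim, 120 degrees apart, one along the hub's own +x. Recess in its underside 42 mm across, 26 mm deep, mouth chamfered 3 mm, fits over the spigot (1 mm play all round). Origin: centre of the underside, z up.
- hub_grip (a point): Where to grip the hub: on the axis of its top spigot, 42 mm above the underside. This spigot is 45 mm across, from 26 to 56 mm height, closed on top, top edge chamfered 3 mm. Resting on the drive pin, the hub stands 9 mm too high with the unit's spigot 11 mm inside it; with a slot over the pin (good to about 3 degrees either way) it sinks home.
- hub_shoulder (a point): Centre of the hub's flat shoulder, the top of its 68 mm wide neck, 26 mm above the hub's underside: the pulley's underside rests here.
- pulley: Aluminium belt pulley with two grooves, lying face down, 120 mm across and 42 mm thick, with a boss on top to grip: 40 mm across, from 42 to 74 mm height. 0.4 to 0.65 kg. Blind recess in its underside 47 mm across, 34 mm deep, mouth chamfered 3 mm, fits over the hub's 45 mm top spigot at any turn. Origin: centre of the underside, z up.
- blank_cover: Round aluminium blank cover, 92 mm across, 10 mm thick, with a plain 36 mm stub on top (22 mm tall in all), no slots and no recess; origin at the centre of its underside. Not needed.
- spanner: Steel spanner lying flat, 170 mm long; not needed.
- tea_tin: Green tin, 68 mm across, 110 mm tall, standing; not needed.
- spray_can: Blue spray bottle, 60 mm across, 150 mm tall, standing; not needed.
- grease_jar: White jar with a metal lid, 68 mm across, 70 mm tall; not needed.
- test_meter: Yellow hand meter lying flat, 150 x 80 x 36 mm; not needed.
- screwdriver: Screwdriver lying flat, 200 mm long; not needed.
Things that resemble listed ones, but are neither listed nor needed, are in the scene too. Leave any blue or yellow look-alike of the pulley alone.

How it is judged:
By the outcome, as a careful person would: the job done as asked, in the order asked, and still so for the second after the job is handed in, with the robot touching nothing.
It also fails if it takes over 70 s, if anything falls off the work surface, if the arm or the gripper's body presses on something with over 40 N, if the wrist force passes 120 N, or if a joint passes its speed limit or range.

## Robot

A 7-joint arm with a two-finger parallel gripper is mounted at the origin on the work surface. World frame = base frame: x ahead of the robot, y to its left, z up, the work surface at z = 0. Lengths are in mm, angles in rad, forces in N, time in s.
With the tool pointing down it reaches from about 400 to 875 mm from the base axis. Payload 4.4 kg.
Tool frame: the origin (TCP) lies between the finger pads; the fingertips stand 11 mm ahead of it and the grasp point (between the pads) lies 8 mm behind it; y points along the fingers, x is the direction in which the jaws open and shut, and the axes are right-handed (so a half turn about y gives the same grasp; the last joint's range is limited). The gripper opens to 85 mm and grips with 20 to 120 N. Pads are 22 mm wide; open, the fingers measure 114 mm over their backs; the gripper's body (76 mm by 85 mm) begins 54 mm behind the grasp point. The pads swing forward as they close: fully open they stand 13 mm farther back than shut.
Start: joints at [1.228, 0.628, 0.038, 1.517, -0.027, 0.996, -0.02], TCP at [177.658, -625.264, 242.313] pointing down, gripper open.
Joint ranges: [-3.06, 3.06], [-0.37, 2.12], [-1.25, 1.32], [0.18, 2.47], [-1.1, 4.24], [0.23, 1.98], [-2.94, 2.94]. Speed limits (rad/s): [2.57, 2.57, 3.14, 3.14, 3.14, 3.14, 3.14].

## Interface

Orientations are given as [roll, pitch, yaw] about the fixed x, y, z axes, in that order (R = Rz(yaw) Ry(pitch) Rx(roll)).
In Python, from cell import * gives the robot as it stands.
- The arm moves only by the shell command python3 -m jog 'ROWS'. ROWS is JSON, a list of rows, each an object of numbers: "x", "y", "z": the shift along the tool's x, y, z in mm; "ax", "ay", "az": the turn, a rotation vector about the tool's x, y, z in rad; "grip": the finger opening in mm, from 0 to 85.4. In form: [{"x": .., "y": .., "z": .., "ax": .., "ay": .., "az": .., "grip": ..}, ...]. A call has 1 to 5 rows; each row is the pose to reach, as a shift and turn from the pose commanded when the call began, along the tool's axes at that moment; what a row does not reach only later rows make up. A row lasts 1/10 s, in which the tool goes at most 50 mm and 8.59 degrees, less where a joint would pass 70% of its speed; a pose out of reach is approached as far as the arm can. A call with a gripper value outside its range is refused whole. The fingers move at their own pace and stop on an object; the grip force is fixed at half the most. Time passes only in rows, so rows that repeat a pose let the fingers close. It gives the time, the measured TCP pose, the force and the opening at its end, in the units of the state.
- read_state(): the state, without advancing time (a new reading comes with each control period).
- get_image(name): name is "scene" or "top" or "wrist"; returns a dict with "color" (480x640x3 uint8, red, green, blue), "vfov" (degrees; the focal length in pixels is half the picture's height over the tangent of half this angle, whatever the lens; pixels are square), "cx", "cy" (the principal point, pixels), "camera_from_world" (4x4, takes a point from world to camera coordinates). Camera axes: x right, y down, z forward; pixel columns grow to the right and rows downward; lengths in mm; the calibration is good to about 2 mm. A picture is of the moment at which its call begins. There is no depth.
- finish_job(): hands the job in, once; it reports no verdict.
The state is a dict: "clock": time; "qpos": joint angles; "qd": joint speeds; "tau": joint torques, N m; "eef_pos": TCP position; "tool_rot": TCP orientation; "force": force on the tool from outside, world axes, zero at the start; "torque": the same for the moment, N m; "width": finger opening in mm.
Only numpy, scipy, OpenCV 4.12 (cv2) and the standard library are available. Lean on these libraries where they do the work, as an engineer would, in place of code of your own. Each camera call takes 0.05 s, during which the arm holds its last target.

## Working session

There is one attempt and no reset: what is moved stays moved. The work goes in short steps, Python scripts to look and compute and a shell command to move; the robot and the scene stay as the last step left them, time stands still between calls to the robot, and variables do not carry over. Pictures are saved under pics/ and viewed, and the job is handed in when it is done.

```bash
ls; mkdir -p pics
python3 - <<'E'
from cell import *
import cv2
print(read_state())
for n in ["scene","top","wrist"]:
    d=get_image(n); cv2.imwrite(f"pics/{n}0.png",d["color"][:,:,::-1]); print(n,d["vfov"],d["cx"],d["cy"],d["camera_from_world"])
E
```

```text
pics
{'clock': 0.0, 'qpos': array([ 1.22819826,  0.6293639 ,  0.03840808,  1.51839716, -0.02700945,
        0.99630626, -0.02001311]), 'qd': array([ 6.97736626e-05,  5.52242310e-04, -7.26170972e-04,  8.18527144e-04,
        6.75948858e-04, -1.67702468e-03,  3.37511527e-05]), 'tau': array([-5.32327140e-04, -5.63407159e+01,  1.22590106e+00, -1.93443704e+01,
        1.10531109e-02,  1.05035794e-02,  4.58743921e-05]), 'eef_pos': array([ 177.50785545, -624.64271104,  241.36761919]), 'tool_rot': array([-1.57079603,  0.0019579 , -1.29398976]), 'force': array([ 0.50011773, -0.04983637, -0.24936789]), 'torque': array([-0.07112267,  0.0082403 ,  0.00045566]), 'width': 85.34792412679629}
scene 53.41367104690641 324.1452153893256 241.20317867459673 [[-7.00875551e-01  7.13260547e-01 -5.73184272e-03  3.72339891e+02]
 [ 3.89770987e-01  3.76248323e-01 -8.40544929e-01 -1.29325553e+02]
 [-5.97370939e-01 -5.91351496e-01 -5.41711518e-01  1.41853487e+03]
 [ 0.00000000e+00  0.00000000e+00  0.00000000e+00  1.00000000e+00]]
top 49.10462412581441 328.1078580651151 239.2705488233823 [[ 1.34391912e-02 -9.99877881e-01  7.97570200e-03 -1.23171491e+01]
 [-9.91839404e-01 -1.43416671e-02 -1.26684302e-01  5.40856797e+02]
 [ 1.26783216e-01 -6.20808097e-03 -9.91911022e-01  1.29769376e+03]
 [ 0.00000000e+00  0.00000000e+00  0.00000000e+00  1.00000000e+00]]
wrist 69.76630181906243 317.79462950251457 243.49378776833058 [[ 2.73944588e-01 -9.61745074e-01 -8.80402237e-04 -6.49916552e+02]
 [-9.11414600e-01 -2.59900437e-01  3.19022240e-01 -4.14210616e+01]
 [-3.07046885e-01 -8.65920047e-02 -9.47746820e-01  3.81097708e+02]
 [ 0.00000000e+00  0.00000000e+00  0.00000000e+00  1.00000000e+00]]
```

View pics/scene0.png

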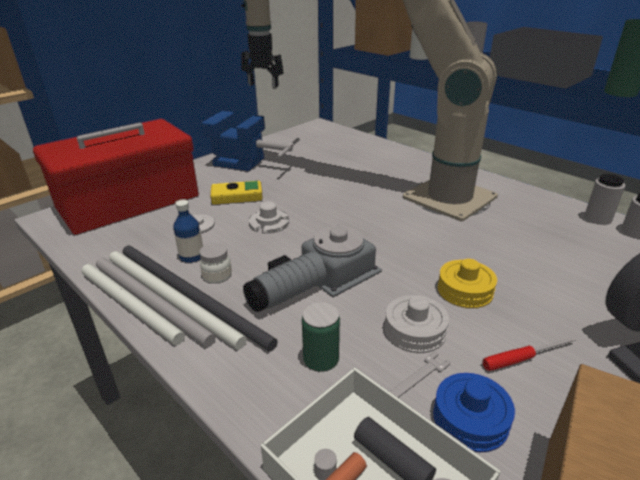

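View pics/top0.png

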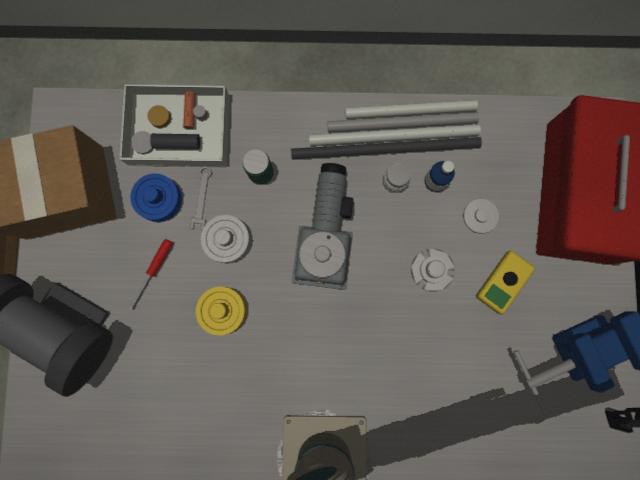

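View pics/wrist0.png

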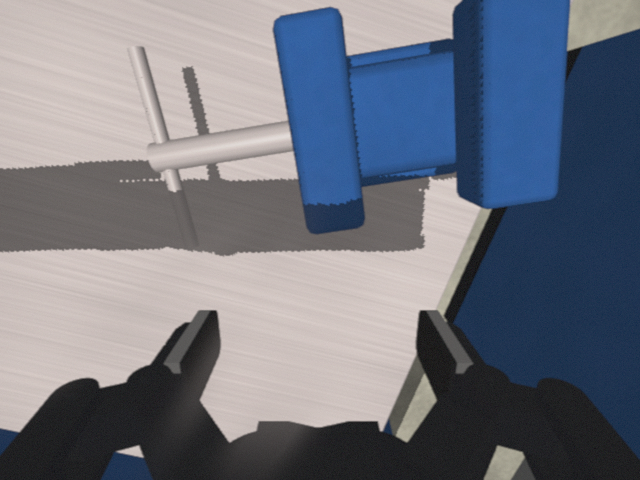

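```bash
cat > h.py <<'E'
import numpy as np, cv2
from cell import *
def grab(n,tag):
    d=get_image(n); cv2.imwrite(f"pics/{tag}.png",d["color"][:,:,::-1]); 
    np.savez(f"pics/{tag}.npz",T=d["camera_from_world"],v=d["vfov"],c=[d["cx"],d["cy"]]); return d
def crop(tag,x0,y0,x1,y1,s,out):
    im=cv2.imread(f"pics/{tag}.png")[y0:y1,x0:x1]
    cv2.imwrite(f"pics/{out}.png",cv2.resize(im,None,fx=s,fy=s,interpolation=cv2.INTER_CUBIC))
def K(tag):
    z=np.load(f"pics/{tag}.npz"); f=240/np.tan(np.radians(z["v"])/2); return z["T"],f,z["c"]
def ray(tag,u,v,h):
    T,f,c=K(tag); R=T[:3,:3]; t=T[:3,3]
    o=-R.T@t; d=R.T@np.array([(u-c[0])/f,(v-c[1])/f,1]); return o+d*(h-o[2])/d[2]
def proj(tag,p):
    T,f,c=K(tag); q=T[:3,:3]@np.asarray(p,float)+T[:3,3]; return f*q[:2]/q[2]+c
E
python3 - <<'E'
from h import *
for n in ["scene","top"]: grab(n,n+"1")
crop("top1",285,160,365,295,5,"cA"); crop("top1",400,230,470,310,7,"cB"); crop("top1",190,205,260,275,7,"cC")
E
```

```text
(no output)
```

View pics/cA.png

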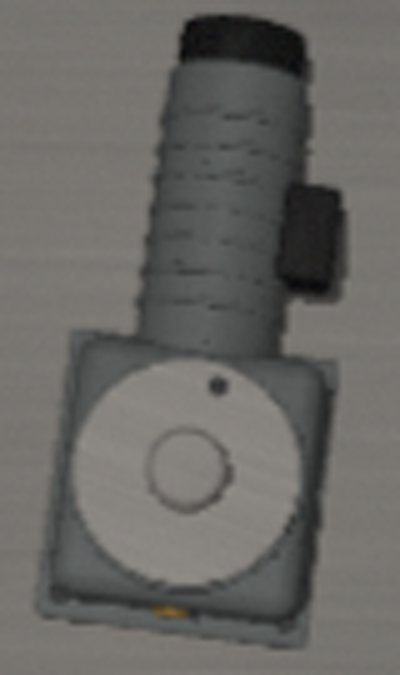

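View pics/cB.png

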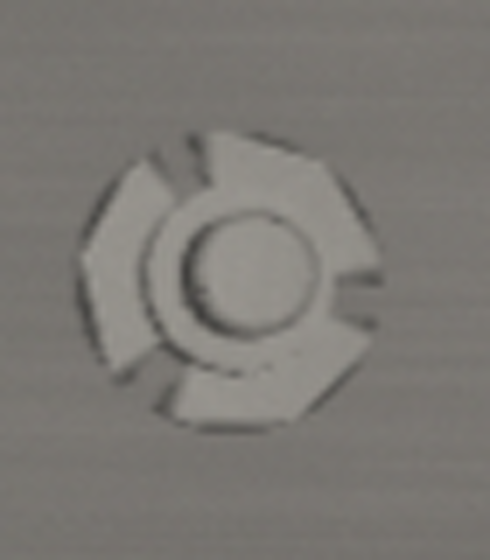

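View pics/cC.png

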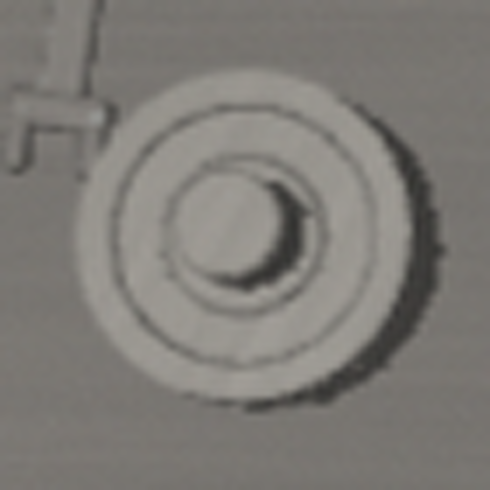

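```bash
python3 - <<'E'
from h import *
def cp(cx,cy,x0,y0,s): return x0+(cx+.5)/s-.5, y0+(cy+.5)/s-.5
t="top1"
for n,(a,b,x0,y0,s,h) in dict(face=(188,474,285,160,5,90),spig=(187,470,285,160,5,110),pin=(218,386,285,160,5,99),motor=(243,48,285,160,5,44),
  hubtop=(254,273,400,230,7,56),hubfl=(231,281,400,230,7,12),ps1=(358,300,400,230,7,12),ps2=(180,165,400,230,7,12),ps3=(147,385,400,230,7,12),
  pul=(245,237,190,205,7,42),boss=(228,226,190,205,7,74)).items():
    u,v=cp(a,b,x0,y0,s); print(n,round(u,1),round(v,1),ray(t,u,v,h).round(1))
E
python3 - <<'E'
from h import *
crop("scene1",285,210,395,300,7,"s1"); crop("scene1",235,195,300,240,10,"s2"); crop("scene1",375,285,460,360,8,"s3")
E
```

```text
face 322.2 254.4 [496.8   9.4  90. ]
spig 322.0 253.6 [496.7   9.8 110. ]
pin 328.2 236.8 [538.7  -4.5  99. ]
motor 333.2 169.2 [720.8 -15.3  44. ]
hubtop 435.9 268.6 [ 468.8 -272.9   56. ]
hubfl 432.6 269.7 [ 469.  -273.8   12. ]
ps1 450.7 272.4 [ 462.7 -320.3   12. ]
ps2 425.3 253.1 [ 511.5 -255.5   12. ]
ps3 420.6 284.6 [ 430.6 -242.6   12. ]
pul 224.6 238.4 [538.4 256.   42. ]
boss 222.1 236.9 [538.1 255.9  74. ]
```

View pics/s1.png

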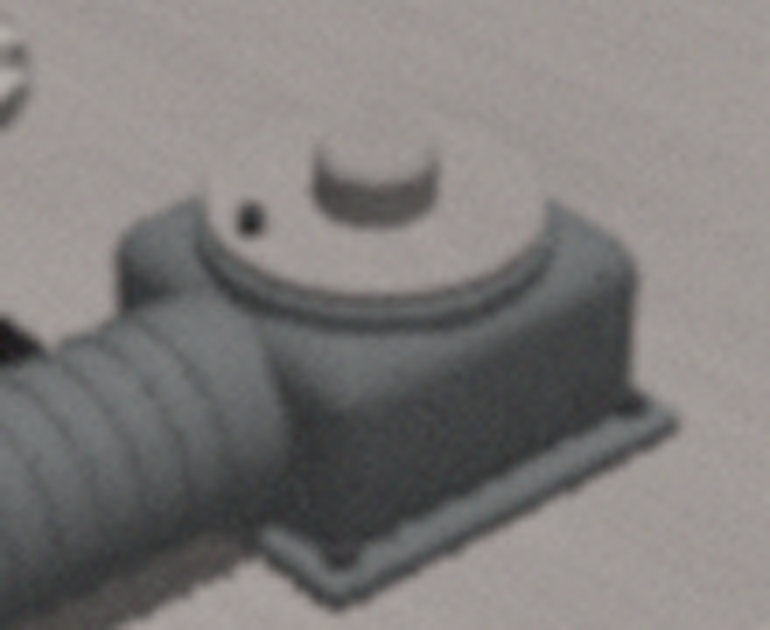

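View pics/s2.png

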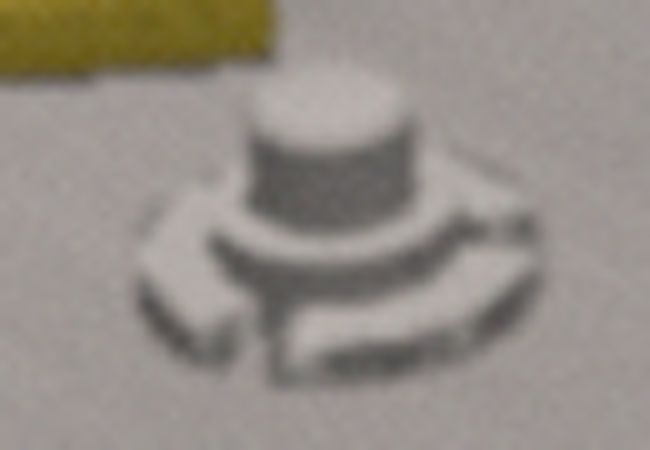

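View pics/s3.png

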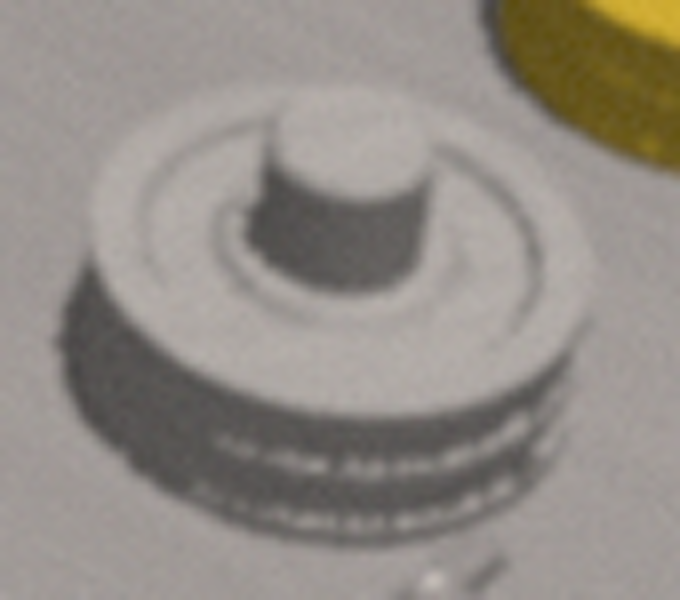

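```bash
cat >> h.py <<'E'
from scipy.spatial.transform import Rotation as Ro
def goto(x,y,z,yawdeg):
    s=read_state(); R=Ro.from_euler("xyz",s["tool_rot"])
    T=Ro.from_euler("xyz",[-np.pi/2,0,np.radians(yawdeg)])
    d=R.inv().apply(np.array([x,y,z])-s["eef_pos"]); w=(R.inv()*T).as_rotvec()
    print("xyz",d.round(1),"a",w.round(4),"| now",s["eef_pos"].round(1),np.degrees(s["tool_rot"]).round(2),"F",s["force"].round(1),"q",s["qpos"].round(2),"w",round(float(s["width"]),1),"t",s["clock"])
E
python3 - <<'E'
from h import *
d=grab("wrist","w1"); T=d["camera_from_world"]; o=-T[:3,:3].T@T[:3,3]
s=read_state(); R=Ro.from_euler("xyz",s["tool_rot"])
print("cam",o, "in tool",R.inv().apply(o-s["eef_pos"]),"axis in tool",R.inv().apply(T[2,:3]))
print(ray("top1",590,350,80), [ray("scene1",285+250/7,210+218/7,z) .round(1) for z in (90,94.5,99)])
goto(469,-273,200,-30)
E
```

```text
cam [ 257.3452045  -602.98648737  374.21713062] in tool [   0.45647498 -132.22403203   82.75409392] axis in tool [ 7.86679123e-04  9.47756428e-01 -3.18993940e-01]
[ 277.06549999 -634.85173441   80.        ] [array([533.2,  -8. ,  90. ]), array([538.2,  -3. ,  94.5]), array([543.1,   1.9,  99. ])]
xyz [-259.    42.2  376.5] a [-2.000e-04 -7.704e-01 -6.000e-04] | now [ 177.6 -625.1  242. ] [-9.000e+01  4.000e-02 -7.414e+01] F [-0.6 -0.7 -0. ] q [ 1.23  0.63  0.04  1.52 -0.03  1.   -0.02] w 85.6 t 0.3
```

```bash
python3 - <<'E'
from h import *
goto(497,10,290,-30)
E
python3 -m jog '[{"x":-259,"y":-20,"z":376,"ay":-0.77},{"x":-259,"y":-20,"z":376,"ay":-0.77},{"x":-259,"y":-20,"z":376,"ay":-0.77},{"x":-259,"y":-20,"z":376,"ay":-0.77},{"x":-259,"y":-20,"z":376,"ay":-0.77}]'
python3 - <<'E'
from h import *
goto(497,10,290,-30)
goto(469,-273,200,-30)
E
```

```text
xyz [-523.7  -47.7  480.8] a [-2.000e-04 -7.704e-01 -6.000e-04] | now [ 177.6 -625.1  242. ] [-9.000e+01  4.000e-02 -7.414e+01] F [-0.6 -0.7 -0. ] q [ 1.23  0.63  0.04  1.52 -0.03  1.   -0.02] w 85.6 t 0.3
xyz [-523.7  -47.7  480.8] a [-2.000e-04 -7.704e-01 -6.000e-04] | now [ 177.6 -625.1  242. ] [-9.000e+01  4.000e-02 -7.414e+01] F [-0.6 -0.7 -0. ] q [ 1.23  0.63  0.04  1.52 -0.03  1.   -0.02] w 85.6 t 0.3
xyz [-259.    42.2  376.5] a [-2.000e-04 -7.704e-01 -6.000e-04] | now [ 177.6 -625.1  242. ] [-9.000e+01  4.000e-02 -7.414e+01] F [-0.6 -0.7 -0. ] q [ 1.23  0.63  0.04  1.52 -0.03  1.   -0.02] w 85.6 t 0.3$[0]: bad value
```

```bash
python3 -m jog '[{"x":-259,"y":-20,"z":376,"ax":0,"ay":-0.77,"az":0,"grip":85},{"x":-259,"y":-20,"z":376,"ax":0,"ay":-0.77,"az":0,"grip":85},{"x":-259,"y":-20,"z":376,"ax":0,"ay":-0.77,"az":0,"grip":85},{"x":-259,"y":-20,"z":376,"ax":0,"ay":-0.77,"az":0,"grip":85},{"x":-259,"y":-20,"z":376,"ax":0,"ay":-0.77,"az":0,"grip":85}]'
python3 - <<'E'
from h import *
goto(497,10,290,-30)
goto(469,-273,200,-30)
E
```

```text
clock: 0.8
eef_pos: [337.8, -431.2, 253.6]
tool_rot: [-1.571, -0.001, -0.538]
force: [0.6, -1.0, 0.3]
width: 85.1
xyz [-89.4 -36.6 460.4] a [ 0.0003 -0.0145  0.0006] | now [ 337.8 -431.2  253.6] [-9.002e+01 -3.000e-02 -3.083e+01] F [ 0.6 -1.   0.3] q [ 0.98  0.47 -0.18  1.79  0.11  0.89  0.21] w 85.1 t 0.8
xyz [ 31.6  53.5 203.1] a [ 0.0003 -0.0145  0.0006] | now [ 337.8 -431.2  253.6] [-9.002e+01 -3.000e-02 -3.083e+01] F [ 0.6 -1.   0.3] q [ 0.98  0.47 -0.18  1.79  0.11  0.89  0.21] w 85.1 t 0.8
```

```bash
python3 -m jog '[{"x":-89,"y":-37,"z":460,"ax":0,"ay":0,"az":0,"grip":85},{"x":-89,"y":-37,"z":460,"ax":0,"ay":0,"az":0,"grip":85},{"x":-89,"y":-37,"z":460,"ax":0,"ay":0,"az":0,"grip":85},{"x":-89,"y":-37,"z":460,"ax":0,"ay":0,"az":0,"grip":85},{"x":-89,"y":-37,"z":460,"ax":0,"ay":0,"az":0,"grip":85}]'
python3 - <<'E'
from h import *
grab("wrist","w2")
goto(497,10,290,-30)
E
```

```text
clock: 1.3
eef_pos: [423.3, -197.1, 273.4]
tool_rot: [-1.571, -0.001, -0.544]
force: [0.7, -0.4, -0.3]
width: 85.3
xyz [-40.1 -14.4 205.7] a [-0.0067 -0.0087  0.0011] | now [ 427.3 -187.5  274.2] [-8.962e+01 -6.000e-02 -3.050e+01] F [2.  6.4 0.8] q [ 0.55  0.33 -0.25  1.96  0.1   0.85 -0.29] w 85.2 t 1.35
```

View pics/w2.png

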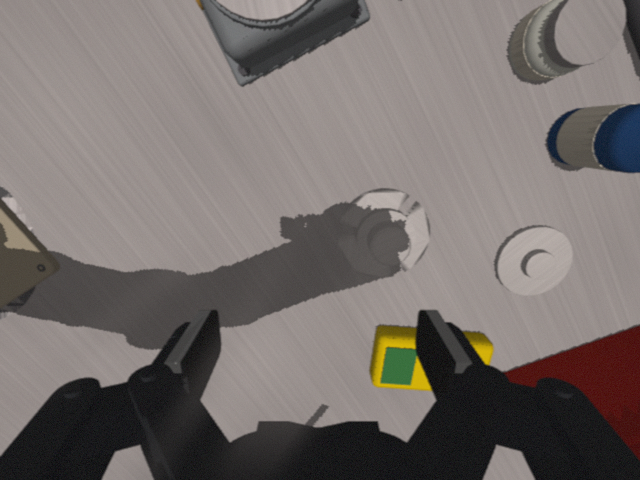

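```bash
python3 -m jog '[{"x":-40,"y":-14,"z":200,"ax":0,"ay":0,"az":0,"grip":85},{"x":-40,"y":-14,"z":200,"ax":0,"ay":0,"az":0,"grip":85},{"x":-40,"y":-14,"z":200,"ax":0,"ay":0,"az":0,"grip":85},{"x":-40,"y":-14,"z":200,"ax":0,"ay":0,"az":0,"grip":85},{"x":-40,"y":-14,"z":200,"ax":0,"ay":0,"az":0,"grip":85}]'
python3 - <<'E'
from h import *
grab("wrist","w3"); grab("wrist","w4")
goto(469,-273,200,-30)
E
```

```text
clock: 1.85
eef_pos: [494.4, 0.5, 287.8]
tool_rot: [-1.565, -0.001, -0.533]
force: [-0.4, 0.7, 0.5]
width: 85.0
xyz [ 117.3   86.9 -241.5] a [-0.0004 -0.0165  0.0001] | now [492.5  -5.6 287. ] [-8.998e+01 -1.000e-02 -3.095e+01] F [-0.3 -0.8 -0.9] q [ 0.17  0.36 -0.29  1.88  0.13  0.92 -0.72] w 85.2 t 1.95
```

View pics/w4.png

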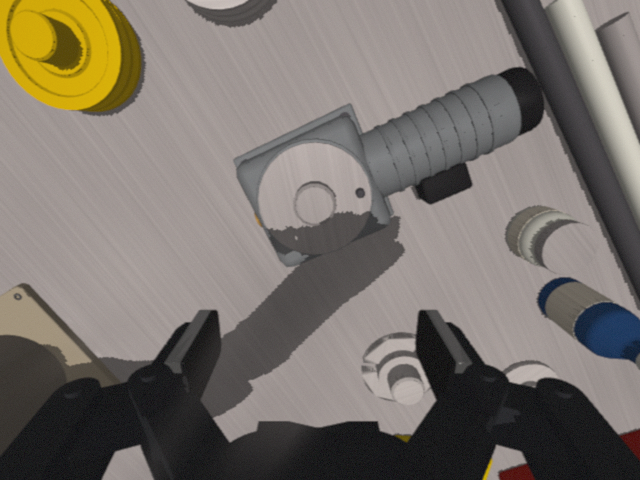

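Run:
```python
from h import *
im=cv2.imread("pics/w4.png")
c,n=cv2.imread("pics/w4.png"),0
def circ(p,r,h,col=(0,0,255)):
    for a in np.linspace(0,2*np.pi,120):
        q=proj("w4",[p[0]+r*np.cos(a),p[1]+r*np.sin(a),h]); 
        x=((q-[235,115])*5+2).astype(int); 
        if 0<=x[0]<800 and 0<=x[1]<600: big[x[1],x[0]]=col
big=cv2.resize(im[115:235,235:395],None,fx=5,fy=5,interpolation=cv2.INTER_CUBIC)
circ((497,9.6),55,90); circ((497,9.6),17,110); circ((539,-4),4.5,99)
cv2.imwrite("pics/w4c.png",big)
```

```text
(no output)
```

View pics/w4c.png

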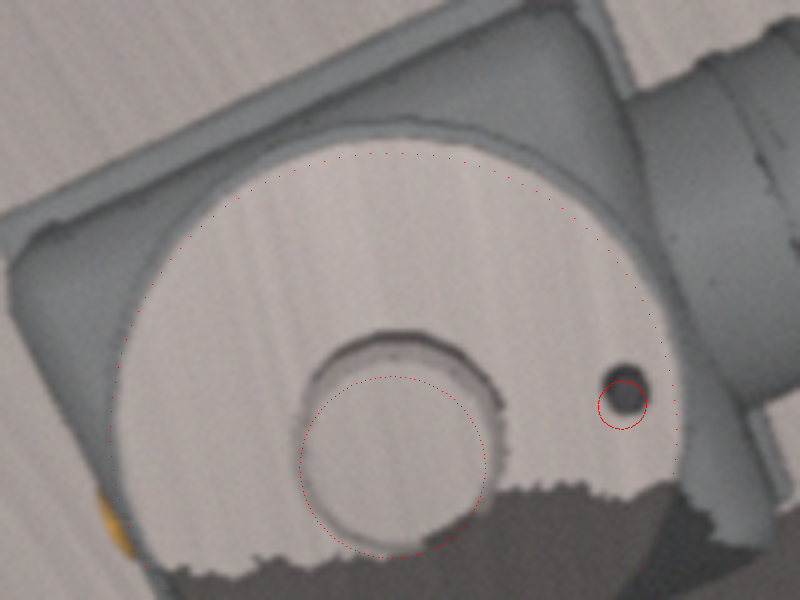

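Run:
```python
from h import *
def W(a,b,h): return ray("w4",235+(a+.5)/5-.5,115+(b+.5)/5-.5,h)
sp=W(399,455,110); face=W(400,420,90); pin=W(627,393,99); pinb=W(625,376,92)
print(sp,face,pin,pinb)
for p in (pin,pinb):
  for c in (sp,face): print(np.hypot(*(p-c)[:2]),np.degrees(np.arctan2(*(p-c)[1::-1])))
```

```text
[499.37035243  11.27747754 110.        ] [500.70812563  13.47766808  90.        ] [540.88439659  -2.38362492  99.        ] [542.21836115  -0.83858788  92.        ]
43.7040225091076 -18.214919027583058
43.19390424577038 -21.54373805756391
44.52809105684824 -15.789229729493096
43.90962124475379 -19.028543979639508
```

```bash
python3 -m jog '[{"x":117,"y":87,"z":-241,"ax":0,"ay":0,"az":0,"grip":85},{"x":117,"y":87,"z":-241,"ax":0,"ay":0,"az":0,"grip":85},{"x":117,"y":87,"z":-241,"ax":0,"ay":0,"az":0,"grip":85},{"x":117,"y":87,"z":-241,"ax":0,"ay":0,"az":0,"grip":85},{"x":117,"y":87,"z":-241,"ax":0,"ay":0,"az":0,"grip":85}]'
python3 - <<'E'
from h import *
goto(469,-273,200,-30)
E
```

```text
clock: 2.45
eef_pos: [468.2, -248.0, 209.1]
tool_rot: [-1.572, 0.0, -0.547]
force: [1.1, -0.2, 0.9]
width: 85.1
xyz [ 13.7   9.1 -20.9] a [ 0.0014 -0.0237 -0.0003] | now [ 468.2 -248.   209.1] [-9.008e+01  2.000e-02 -3.136e+01] F [ 1.1 -0.2  0.9] q [ 0.59  0.51 -0.23  1.88  0.16  0.77 -0.27] w 85.1 t 2.45
```

```bash
python3 -m jog '[{"x":14,"y":9,"z":-21,"ax":0,"ay":-0.02,"az":0,"grip":85},{"x":14,"y":9,"z":-21,"ax":0,"ay":-0.02,"az":0,"grip":85},{"x":14,"y":9,"z":-21,"ax":0,"ay":-0.02,"az":0,"grip":85}]'
python3 - <<'E'
from h import *
grab("wrist","w5")
goto(469,-273,200,-30)
E
```

```text
clock: 2.75
eef_pos: [469.7, -270.8, 200.3]
tool_rot: [-1.571, 0.001, -0.528]
force: [0.3, 0.8, -0.0]
width: 85.3
xyz [ 0.5  0.7 -3.8] a [-0.0001 -0.0021 -0.0008] | now [ 470.5 -269.5  200.7] [-9.000e+01  4.000e-02 -3.012e+01] F [-0.1  0.6 -0.2] q [ 0.62  0.54 -0.23  1.86  0.17  0.77 -0.22] w 85.1 t 2.8
```

View pics/w5.png

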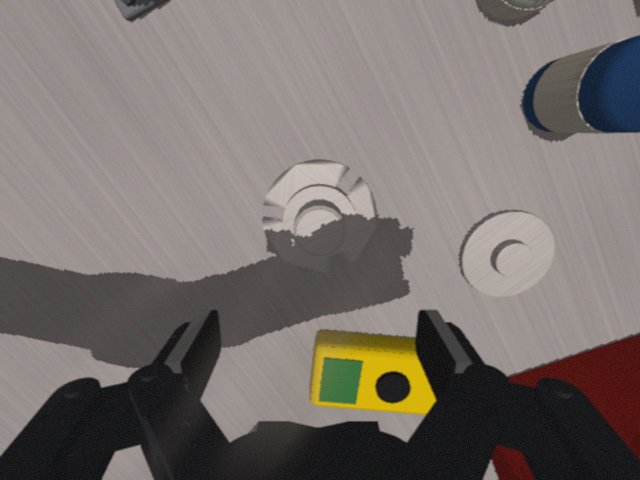

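```bash
cat >> h.py <<'E'
def enlarge(tag,x0,y0,w,h,s):
    im=cv2.imread(f"pics/{tag}.png")[y0:y0+h,x0:x0+w]
    im=cv2.normalize(im,None,0,255,cv2.NORM_MINMAX)
    return cv2.resize(im,None,fx=s,fy=s,interpolation=cv2.INTER_CUBIC)
def pts(big,tag,x0,y0,s,P,col=(0,0,255)):
    for p in P:
        q=(proj(tag,p)-[x0,y0]+.5)*s-.5; x=np.round(q).astype(int)
        if 0<=x[0]<big.shape[1] and 0<=x[1]<big.shape[0]: cv2.circle(big,(int(x[0]),int(x[1])),1,col,-1)
def ring(c,r,h,n=90): return [[c[0]+r*np.cos(a),c[1]+r*np.sin(a),h] for a in np.linspace(0,2*np.pi,n,endpoint=False)]
def slots(c,th,h,n=12):
    P=[]
    for k in range(3):
        a=np.radians(th+120*k); e=np.array([np.cos(a),np.sin(a)]); f=np.array([-e[1],e[0]])
        for r in np.linspace(38,55,n):
            for s in (-7,7): P.append([*(np.array(c)+r*e+s*f),h])
    return P
E
python3 - <<'E'
from h import *
x0,y0,s=250,150,5.5; b=enlarge("w5",x0,y0,145,109,5.5); b0=b.copy()
c=(469,-273.3)
pts(b,"w5",x0,y0,s,ring(c,55,12)); pts(b,"w5",x0,y0,s,ring(c,22.5,53),(0,255,0)); pts(b,"w5",x0,y0,s,slots(c,22.2,12),(255,0,0))
cv2.imwrite("pics/w5c.png",b)
E
```

```text
(no output)
```

View pics/w5c.png

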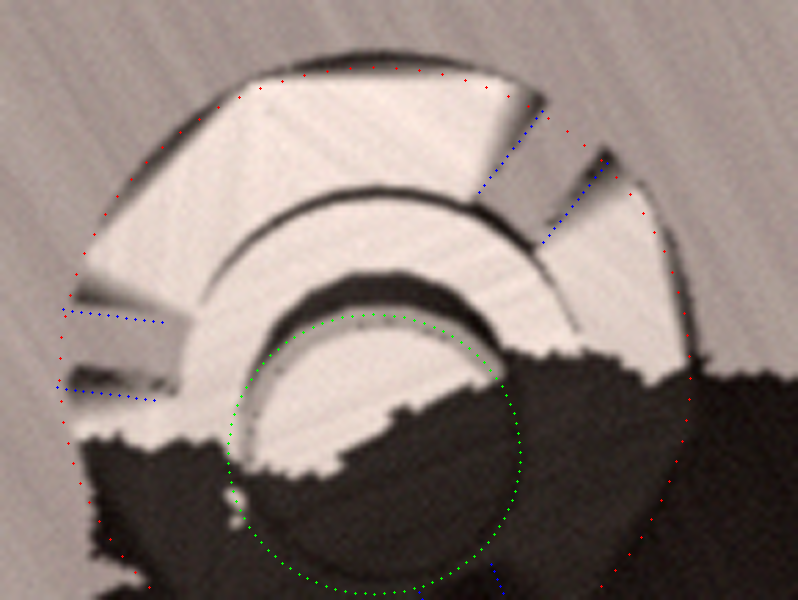

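```bash
python3 -m jog '[{"x":0,"y":60,"z":0,"ax":0,"ay":0,"az":0,"grip":85},{"x":0,"y":60,"z":0,"ax":0,"ay":0,"az":0,"grip":85},{"x":0,"y":60,"z":0,"ax":0,"ay":0,"az":0,"grip":85},{"x":0,"y":60,"z":0,"ax":0,"ay":0,"az":0,"grip":85}]'
python3 - <<'E'
from h import *
grab("wrist","w6")
goto(470,-272.5,39,-30)
grab("top","t6")
goto(470,-272.5,39,-30)
E
```

```text
clock: 3.2
eef_pos: [472.2, -268.7, 141.9]
tool_rot: [-1.571, -0.001, -0.523]
force: [0.3, -0.8, 0.1]
width: 85.1
xyz [ -0.8 103.3  -4.3] a [-0.0002  0.0004  0.0024] | now [ 472.6 -269.   142.3] [-89.99  -0.14 -29.98] F [0.9 0.3 0.9] q [ 0.6   0.62 -0.21  1.91  0.2   0.63 -0.25] w 84.7 t 3.25
xyz [ -1.  103.4  -4.2] a [-0.0001  0.0002  0.0029] | now [ 472.6 -269.2  142.4] [-89.99  -0.17 -29.99] F [-0.4  0.1  1.2] q [ 0.6   0.62 -0.21  1.91  0.2   0.63 -0.25] w 85.0 t 3.3
```

View pics/w6.png

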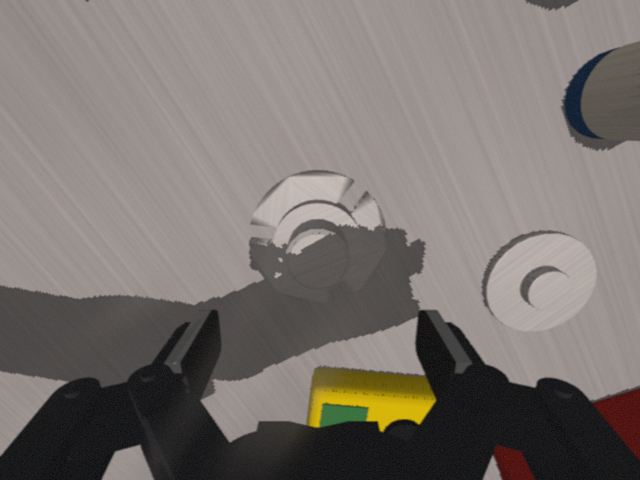

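Run:
```python
from h import *
x0,y0,s=235,160,4.8; b=enlarge("w6",x0,y0,165,120,s)
c=(470,-272.5)
pts(b,"w6",x0,y0,s,ring(c,55,0)); pts(b,"w6",x0,y0,s,ring(c,22.5,53),(0,255,0)); pts(b,"w6",x0,y0,s,slots(c,22.2,12),(255,0,0)); pts(b,"w6",x0,y0,s,ring(c,34,26),(255,0,255))
cv2.imwrite("pics/w6c.png",b)
```

```text
(no output)
```

View pics/w6c.png

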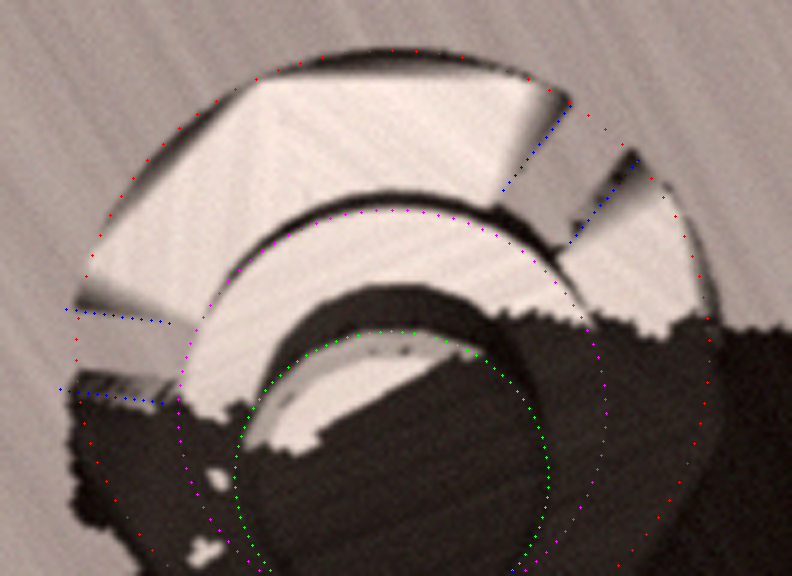

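```bash
python3 -m jog '[{"x":-0.5,"y":40,"z":-3.5,"ax":0,"ay":0,"az":0,"grip":85},{"x":-0.5,"y":80,"z":-3.5,"ax":0,"ay":0,"az":0,"grip":85},{"x":-0.5,"y":100,"z":-3.5,"ax":0,"ay":0,"az":0,"grip":85},{"x":-0.5,"y":103,"z":-3.5,"ax":0,"ay":0,"az":0,"grip":85},{"x":-0.5,"y":103,"z":-3.5,"ax":0,"ay":0,"az":0,"grip":85}]'
python3 - <<'E'
from h import *
grab("wrist","w7")
goto(470,-272.5,39,-30)
E
```

```text
clock: 3.8
eef_pos: [470.0, -272.0, 38.5]
tool_rot: [-1.571, -0.001, -0.524]
force: [0.0, 0.2, 0.1]
width: 85.2
xyz [-0.3  0.1 -0.4] a [-0.0002 -0.0003  0.0025] | now [ 470.5 -272.3   39.1] [-89.99  -0.14 -30.02] F [ 0.9 -0.3  0.2] q [ 0.57  0.79 -0.14  1.96  0.26  0.41 -0.3 ] w 85.1 t 3.85
```

View pics/w7.png

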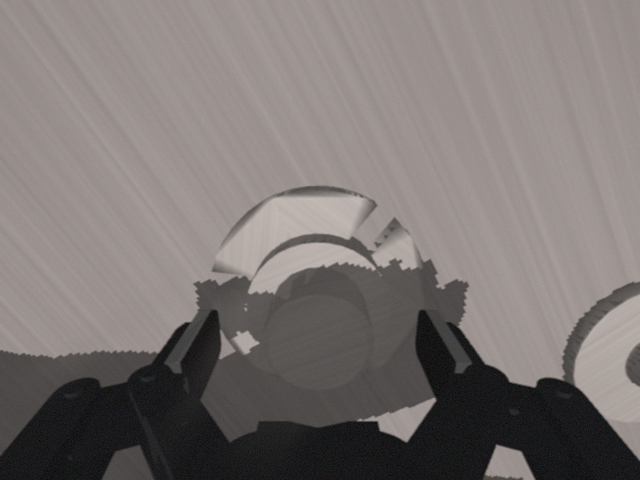

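```bash
python3 -m jog '[{"x":0,"y":0,"z":0,"ax":0,"ay":0,"az":0,"grip":40},{"x":0,"y":0,"z":0,"ax":0,"ay":0,"az":0,"grip":40},{"x":0,"y":0,"z":0,"ax":0,"ay":0,"az":0,"grip":40},{"x":0,"y":0,"z":0,"ax":0,"ay":0,"az":0,"grip":40},{"x":0,"y":0,"z":0,"ax":0,"ay":0,"az":0,"grip":40}]'
python3 -m jog '[{"x":0,"y":0,"z":0,"ax":0,"ay":0,"az":0,"grip":35},{"x":0,"y":0,"z":0,"ax":0,"ay":0,"az":0,"grip":35}]'
python3 - <<'E'
from h import *
grab("wrist","w8")
goto(470,-272.5,39,-30)
E
```

```text
clock: 4.35
eef_pos: [470.0, -272.3, 39.2]
tool_rot: [-1.571, -0.002, -0.524]
force: [-1.1, 0.4, 8.0]
width: 43.4
clock: 4.55
eef_pos: [470.0, -272.3, 39.2]
tool_rot: [-1.571, -0.002, -0.524]
force: [-1.6, 0.2, 8.3]
width: 43.4
xyz [ 0.1  0.2 -0.2] a [ 0.0001 -0.0005  0.0022] | now [ 470.  -272.3   39.2] [-90.01  -0.12 -30.03] F [-1.4 -0.1  7.7] q [ 0.57  0.79 -0.14  1.96  0.26  0.41 -0.3 ] w 43.8 t 4.6
```

View pics/w8.png

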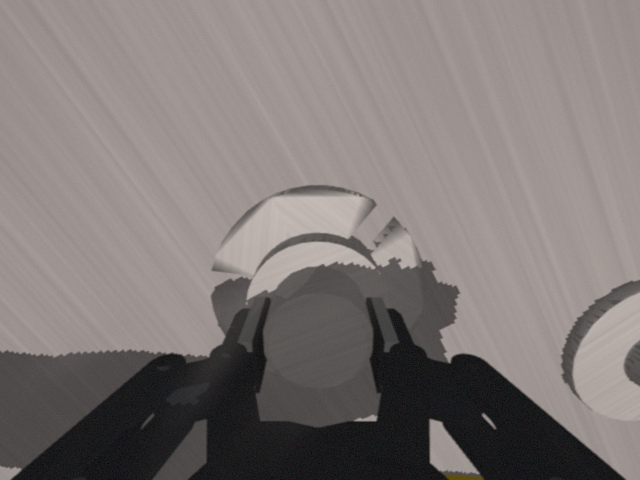

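```bash
python3 -m jog '[{"x":0,"y":-5,"z":0,"ax":0,"ay":0,"az":0,"grip":35},{"x":0,"y":-20,"z":0,"ax":0,"ay":0,"az":0,"grip":35},{"x":0,"y":-50,"z":0,"ax":0,"ay":0,"az":0,"grip":35},{"x":0,"y":-90,"z":0,"ax":0,"ay":0,"az":0,"grip":35},{"x":0,"y":-140,"z":0,"ax":0,"ay":0,"az":0,"grip":35}]'
python3 - <<'E'
from h import *
goto(498,10.6,185,-70.4)
E
```

```text
clock: 5.1
eef_pos: [467.2, -270.9, 177.4]
tool_rot: [-1.571, 0.006, -0.524]
force: [1.9, -1.8, -5.0]
width: 43.3
xyz [-114.1   -7.   259.1] a [ 0.0021  0.7049 -0.0054] | now [ 467.2 -270.9  177.4] [-90.01   0.33 -30.01] F [ 1.9 -1.8 -5. ] q [ 0.63  0.57 -0.23  1.88  0.19  0.72 -0.23] w 43.3 t 5.1
```

```bash
python3 -m jog '[{"x":-12,"y":-7,"z":26,"ax":0,"ay":0.1,"az":0,"grip":35},{"x":-30,"y":-7,"z":68,"ax":0,"ay":0.22,"az":0,"grip":35},{"x":-50,"y":-7,"z":113,"ax":0,"ay":0.35,"az":0,"grip":35},{"x":-70,"y":-7,"z":158,"ax":0,"ay":0.48,"az":0,"grip":35},{"x":-89,"y":-7,"z":202,"ax":0,"ay":0.6,"az":0,"grip":35}]'
python3 - <<'E'
from h import *
goto(498,10.6,185,-70.4)
E
```

```text
clock: 5.6
eef_pos: [492.2, -50.4, 184.5]
tool_rot: [-1.572, 0.001, -1.129]
force: [1.2, 0.2, -5.9]
width: 43.2
xyz [-52.7  -0.5  31.3] a [ 0.0013  0.0992 -0.001 ] | now [492.2 -50.4 184.5] [-9.007e+01  6.000e-02 -6.472e+01] F [ 1.2  0.2 -5.9] q [ 0.08  0.49 -0.05  2.    0.03  0.65 -1.12] w 43.2 t 5.6
```

```bash
python3 -m jog '[{"x":-30,"y":0,"z":18,"ax":0,"ay":0.1,"az":0,"grip":35},{"x":-52,"y":0,"z":31,"ax":0,"ay":0.1,"az":0,"grip":35},{"x":-52,"y":0,"z":31,"ax":0,"ay":0.1,"az":0,"grip":35},{"x":-52,"y":0,"z":31,"ax":0,"ay":0.1,"az":0,"grip":35}]'
python3 - <<'E'
from h import *
for n in ("wrist","top","scene"): grab(n,n[0]+"9")
goto(498,10.6,185,-70.4)
E
```

```text
clock: 6.0
eef_pos: [498.0, 8.5, 184.4]
tool_rot: [-1.572, 0.0, -1.222]
force: [-0.7, -0.9, -6.3]
width: 43.3
xyz [-4.  -0.4  1.1] a [0.001  0.0026 0.0004] | now [498.3   6.5 184.6] [-9.006e+01 -2.000e-02 -7.025e+01] F [ 0.9 -0.1 -5.7] q [-0.06  0.5  -0.01  1.99  0.01  0.65 -1.31] w 43.2 t 6.15
```

View pics/w9.png

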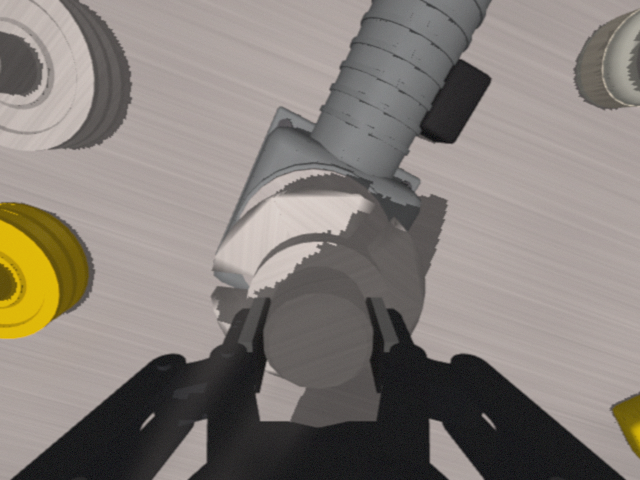

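View pics/s9.png

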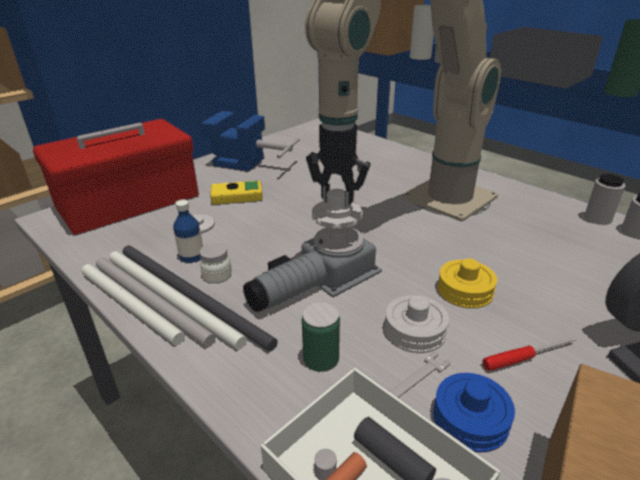

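Run:
```python
from h import *
x0,y0,s=295,175,7; b=enlarge("s9",x0,y0,95,85,s)
u=(497.5,10.3); c=(498.2,7.5); z=184.8-39
pts(b,"s9",x0,y0,s,ring(u,55,90)); pts(b,"s9",x0,y0,s,ring(u,20,107),(0,255,0))
pts(b,"s9",x0,y0,s,ring(c,55,z+12),(255,0,0)); pts(b,"s9",x0,y0,s,ring(c,22.5,z+53),(255,0,255)); pts(b,"s9",x0,y0,s,ring(c,34,z+26),(0,255,255));pts(b,"s9",x0,y0,s,slots(c,-18.2,z+12),(255,255,0))
pts(b,"s9",x0,y0,s,ring((539.5,-3.5),4.5,99,20))
cv2.imwrite("pics/s9c.png",b)
x0,y0,s=280,200,7; b=enlarge("t9",x0,y0,90,85,s)
cv2.imwrite("pics/t9c.png",b)
```

```text
(no output)
```

View pics/s9c.png

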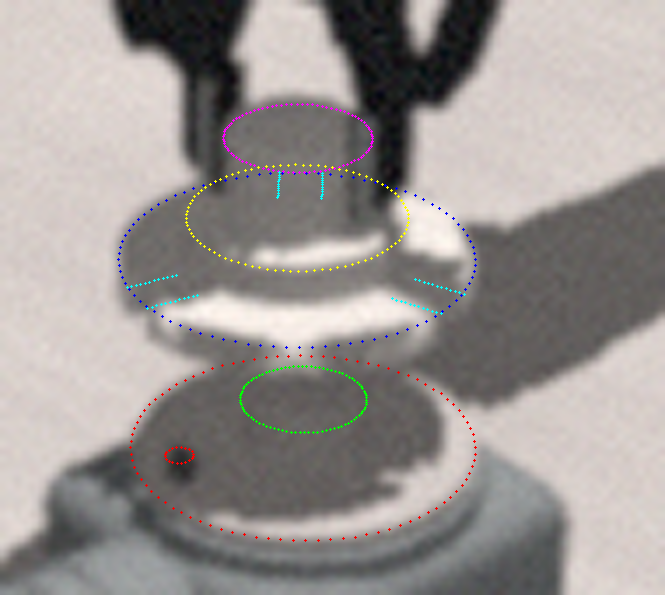

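View pics/t9c.png

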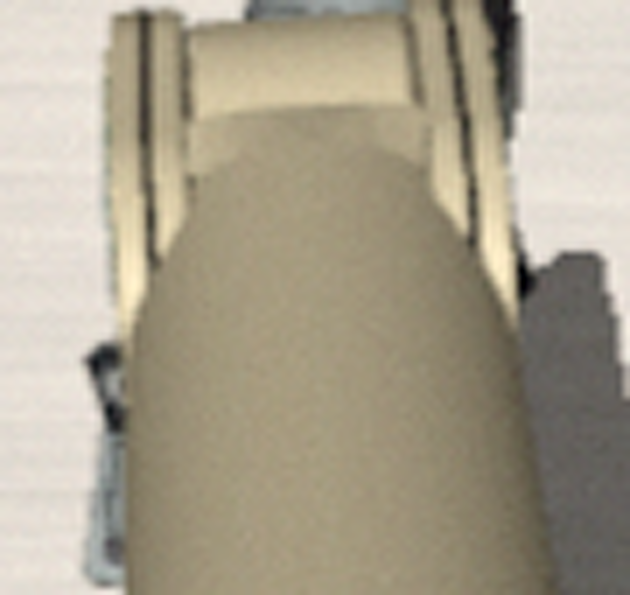

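```bash
python3 -m jog '[{"x":-1.5,"y":10,"z":0.5,"ax":0,"ay":0,"az":0,"grip":35},{"x":-3,"y":20,"z":1,"ax":0,"ay":0,"az":0,"grip":35},{"x":-3,"y":28,"z":1,"ax":0,"ay":0,"az":0,"grip":35},{"x":-3,"y":29,"z":1,"ax":0,"ay":0,"az":0,"grip":35},{"x":-3,"y":29,"z":1,"ax":0,"ay":0,"az":0,"grip":35}]'
python3 - <<'E'
from h import *
goto(498,10.6,129,-70.4)
grab("wrist","w10")
goto(498,10.6,129,-70.4)
grab("scene","s10")
goto(498,10.6,129,-70.4)
x0,y0,s=295,185,7; b=enlarge("s10",x0,y0,95,85,s); cv2.imwrite("pics/s10c.png",b)
E
```

```text
clock: 6.65
eef_pos: [498.4, 10.9, 155.1]
tool_rot: [-1.572, 0.0, -1.224]
force: [-0.2, 1.0, -5.7]
width: 43.0
xyz [ 0.1 26.1 -0.5] a [ 0.0012  0.0045 -0.0003] | now [498.4  10.9 155.1] [-9.007e+01  2.000e-02 -7.014e+01] F [-0.2  1.  -5.7] q [-0.07  0.54 -0.01  2.02  0.01  0.58 -1.31] w 43.0 t 6.65
xyz [ 0.  26.5 -0.8] a [ 0.0002  0.0046 -0.    ] | now [498.8  10.9 155.5] [-90.01   0.   -70.14] F [-0.7  0.9 -5.3] q [-0.07  0.54 -0.01  2.02  0.01  0.58 -1.31] w 43.5 t 6.7
xyz [ 0.1 26.8 -1. ] a [-0.0003  0.0046  0.0001] | now [498.9  11.  155.8] [-8.998e+01 -1.000e-02 -7.013e+01] F [ 0.1 -0.3 -5.1] q [-0.07  0.54 -0.01  2.02  0.01  0.58 -1.31] w 42.9 t 6.75
```

View pics/s10c.png

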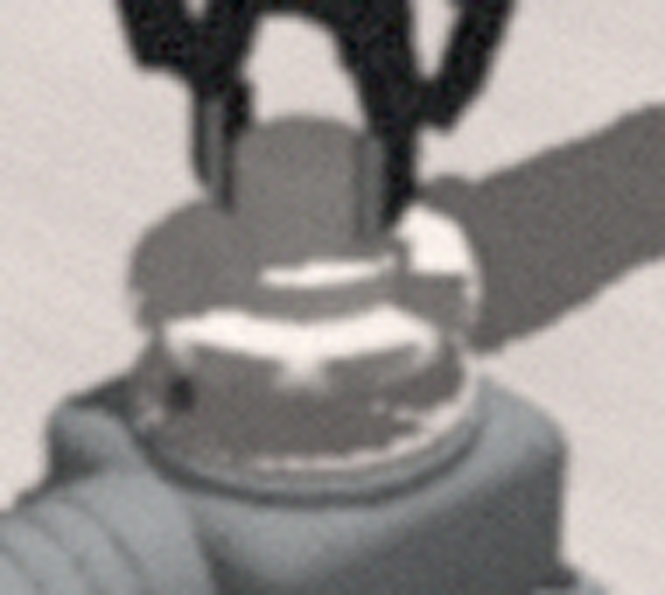

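View pics/w10.png

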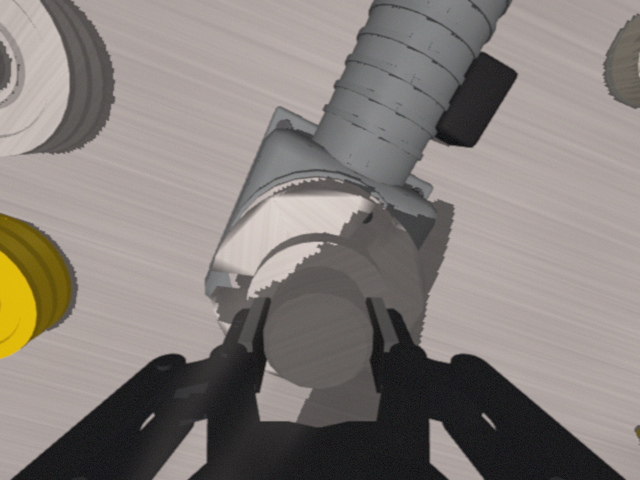

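```bash
python3 -m jog '[{"x":0,"y":4,"z":-1,"ax":0,"ay":0.004,"az":0,"grip":35},{"x":0,"y":8,"z":-1,"ax":0,"ay":0.004,"az":0,"grip":35},{"x":0,"y":10,"z":-1,"ax":0,"ay":0.004,"az":0,"grip":35},{"x":0,"y":10,"z":-1,"ax":0,"ay":0.004,"az":0,"grip":35}]'
python3 - <<'E'
from h import *
goto(498,10.6,129,-70.4)
grab("wrist","w11")
goto(498,10.6,129,-70.4)
x0,y0,s=290,160,6; b=enlarge("w11",x0,y0,130,100,s); cv2.imwrite("pics/w11c.png",b)
E
```

```text
clock: 7.15
eef_pos: [497.5, 10.7, 145.4]
tool_rot: [-1.571, 0.0, -1.228]
force: [0.3, 0.2, -5.6]
width: 43.4
xyz [ 0.2 16.4  0.4] a [ 0.0006  0.0007 -0.0002] | now [497.5  10.7 145.4] [-9.004e+01  1.000e-02 -7.036e+01] F [ 0.3  0.2 -5.6] q [-0.07  0.56 -0.01  2.03  0.01  0.55 -1.32] w 43.4 t 7.15
xyz [ 0.2 16.6  0.3] a [ 0.0003  0.0007 -0.0001] | now [497.7  10.7 145.6] [-90.02   0.   -70.36] F [ 0.  -0.6 -5.5] q [-0.07  0.56 -0.01  2.03  0.01  0.55 -1.32] w 43.7 t 7.2
```

View pics/w11c.png

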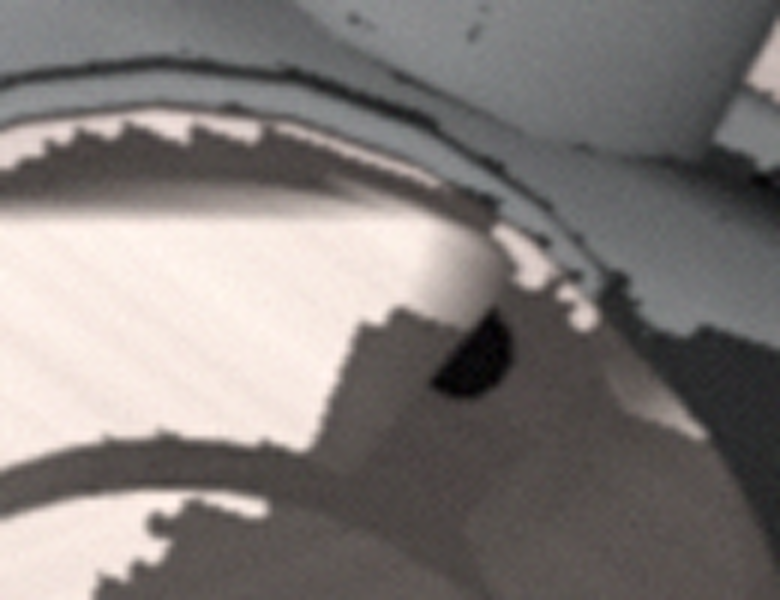

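Run:
```python
from h import *
x0,y0,s=290,160,6; b=enlarge("w11",x0,y0,130,100,s)
c=(497.6,10.7); z=106.6
pts(b,"w11",x0,y0,s,ring(c,55,z+12,200),(255,0,0)); pts(b,"w11",x0,y0,s,slots(c,-18.2,z+12,40),(255,255,0));pts(b,"w11",x0,y0,s,slots(c,-18.2,z,40),(255,0,255))
for a,col in ((-18.2,(0,0,255)),(-21.2,(0,255,0)),(-15.2,(0,255,255))):
  p=(c[0]+44*np.cos(np.radians(a)),c[1]+44*np.sin(np.radians(a)))
  pts(b,"w11",x0,y0,s,ring(p,4.5,99,60),col)
pts(b,"w11",x0,y0,s,ring(c,55,90,200),(0,0,255));pts(b,"w11",x0,y0,s,ring(c,34,z+26,200),(0,0,255))
cv2.imwrite("pics/w11d.png",b)
```

```text
(no output)
```

View pics/w11d.png

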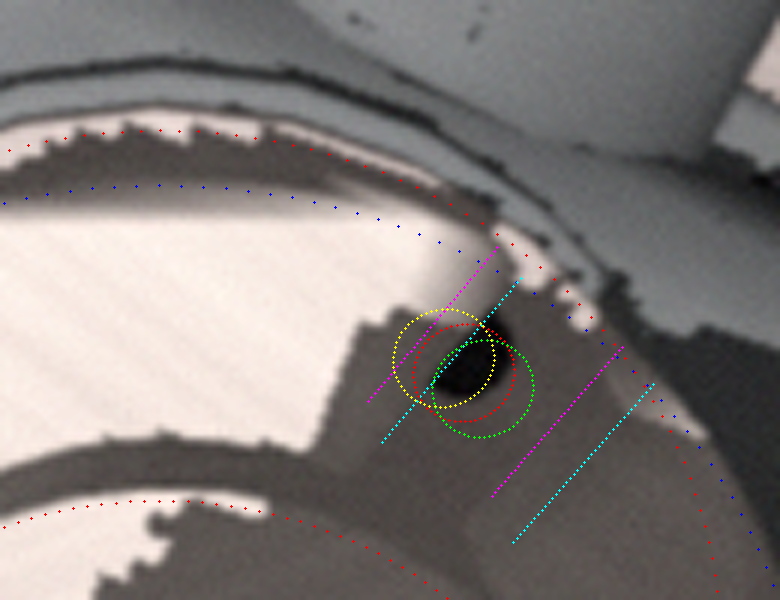

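```bash
python3 -m jog '[{"x":0,"y":0,"z":1.5,"ax":0,"ay":0,"az":0,"grip":35},{"x":0,"y":1.5,"z":1.5,"ax":0,"ay":0,"az":0,"grip":35},{"x":0,"y":3,"z":1.5,"ax":0,"ay":0,"az":0,"grip":35},{"x":0,"y":3,"z":1.5,"ax":0,"ay":0,"az":0,"grip":35}]'
python3 - <<'E'
from h import *
goto(499,11.2,129,-70.4)
E
```

```text
clock: 7.6
eef_pos: [499.0, 11.3, 142.5]
tool_rot: [-1.571, 0.0, -1.228]
force: [0.3, 0.6, -5.5]
width: 43.6
xyz [ 0.1 13.5 -0. ] a [ 0.0004  0.0007 -0.0003] | now [499.   11.3 142.5] [-9.002e+01  2.000e-02 -7.036e+01] F [ 0.3  0.6 -5.5] q [-0.07  0.57 -0.01  2.03  0.01  0.55 -1.32] w 43.6 t 7.6
```

```bash
python3 -m jog '[{"x":0,"y":1.5,"z":0,"ax":0,"ay":0,"az":0,"grip":35},{"x":0,"y":3,"z":0,"ax":0,"ay":0,"az":0,"grip":35},{"x":0,"y":4,"z":0,"ax":0,"ay":0,"az":0,"grip":35},{"x":0,"y":5,"z":0,"ax":0,"ay":0,"az":0,"grip":35}]'
python3 - <<'E'
from h import *
goto(499,11.2,129,-70.4)
E
```

```text
clock: 8.0
eef_pos: [499.0, 11.4, 137.6]
tool_rot: [-1.571, 0.0, -1.228]
force: [-0.8, 0.9, -4.0]
width: 43.2
xyz [ 0.2  8.6 -0.1] a [ 0.0002  0.0009 -0.0003] | now [499.   11.4 137.6] [-9.001e+01  2.000e-02 -7.035e+01] F [-0.8  0.9 -4. ] q [-0.07  0.57 -0.01  2.03  0.01  0.53 -1.32] w 43.2 t 8.0
```

```bash
python3 -m jog '[{"x":0,"y":0.7,"z":0,"ax":0,"ay":0,"az":0,"grip":35},{"x":0,"y":1.4,"z":0,"ax":0,"ay":0,"az":0,"grip":35},{"x":0,"y":2,"z":0,"ax":0,"ay":0,"az":0,"grip":35},{"x":0,"y":2,"z":0,"ax":0,"ay":0,"az":0,"grip":35}]'
python3 - <<'E'
from h import *
goto(499,11.2,129,-70.4); print(read_state()["torque"])
grab("wrist","w12")
goto(499,11.2,129,-70.4)
x0,y0,s=290,160,6; b=enlarge("w12",x0,y0,130,100,s); cv2.imwrite("pics/w12c.png",b)
E
```

```text
clock: 8.4
eef_pos: [499.1, 11.3, 135.6]
tool_rot: [-1.571, 0.0, -1.228]
force: [-1.4, 2.1, -5.3]
width: 42.9
xyz [ 0.1  6.6 -0.1] a [ 0.0002  0.0007 -0.0002] | now [499.1  11.3 135.6] [-9.001e+01  1.000e-02 -7.036e+01] F [-1.4  2.1 -5.3] q [-0.07  0.58 -0.01  2.03  0.01  0.53 -1.32] w 42.9 t 8.4
[0.42666933 0.23518909 0.02507712]
xyz [ 0.1  6.7 -0.2] a [ 0.0001  0.0008 -0.0002] | now [499.1  11.4 135.7] [-9.001e+01  1.000e-02 -7.035e+01] F [-0.5  2.1 -5.5] q [-0.07  0.58 -0.01  2.03  0.01  0.53 -1.32] w 43.3 t 8.45
```

View pics/w12c.png

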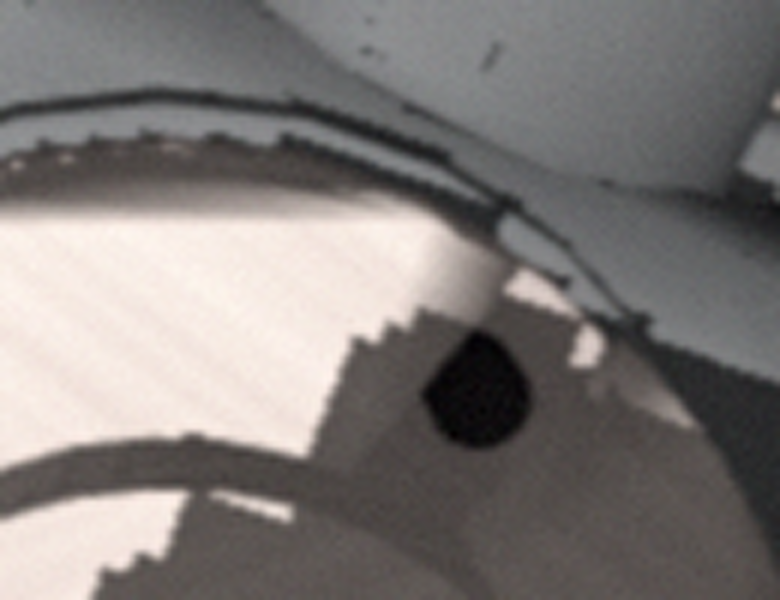

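```bash
python3 -m jog '[{"x":0,"y":1.5,"z":0,"ax":0,"ay":0,"az":0,"grip":35},{"x":0,"y":3,"z":0,"ax":0,"ay":0,"az":0,"grip":35},{"x":0,"y":4.5,"z":0,"ax":0,"ay":0,"az":0,"grip":35},{"x":0,"y":5.5,"z":0,"ax":0,"ay":0,"az":0,"grip":35},{"x":0,"y":5.5,"z":0,"ax":0,"ay":0,"az":0,"grip":35}]'
python3 - <<'E'
from h import *
goto(499,11.2,129,-70.4); print(read_state()["torque"])
E
```

```text
clock: 8.95
eef_pos: [499.1, 11.4, 130.0]
tool_rot: [-1.571, 0.0, -1.228]
force: [-0.9, 2.1, -5.4]
width: 43.4
xyz [ 0.1  1.  -0.1] a [ 0.0003  0.0009 -0.0002] | now [499.1  11.4 130. ] [-9.002e+01  1.000e-02 -7.035e+01] F [-0.9  2.1 -5.4] q [-0.07  0.59 -0.01  2.04  0.01  0.52 -1.32] w 43.4 t 8.95
[0.6832344  0.2553943  0.02697411]
```

```bash
python3 -m jog '[{"x":0,"y":0.6,"z":0,"ax":0,"ay":0,"az":0,"grip":35},{"x":0,"y":1.2,"z":0,"ax":0,"ay":0,"az":0,"grip":35},{"x":0,"y":1.2,"z":0,"ax":0,"ay":0,"az":0,"grip":35}]'
python3 - <<'E'
from h import *
goto(499,11.2,129,-70.4); print(read_state()["torque"])
E
```

```text
clock: 9.25
eef_pos: [499.0, 11.4, 129.3]
tool_rot: [-1.571, 0.0, -1.228]
force: [-2.5, 4.2, 0.2]
width: 43.2
xyz [ 0.2  0.3 -0.1] a [ 0.0001  0.0009 -0.0002] | now [499.   11.4 129.3] [-9.000e+01  1.000e-02 -7.035e+01] F [-2.5  4.2  0.2] q [-0.07  0.59 -0.01  2.04  0.01  0.51 -1.32] w 43.2 t 9.25
[0.61880295 0.55241826 0.02967097]
```

```bash
python3 -m jog '[{"x":0,"y":0.3,"z":0,"ax":0,"ay":0,"az":0,"grip":50},{"x":0,"y":0.3,"z":0,"ax":0,"ay":0,"az":0,"grip":60},{"x":0,"y":0.3,"z":0,"ax":0,"ay":0,"az":0,"grip":80},{"x":0,"y":0.3,"z":0,"ax":0,"ay":0,"az":0,"grip":85},{"x":0,"y":0.3,"z":0,"ax":0,"ay":0,"az":0,"grip":85}]'
python3 -m jog '[{"x":0,"y":-10,"z":0,"ax":0,"ay":0,"az":0,"grip":85},{"x":0,"y":-40,"z":0,"ax":0,"ay":0,"az":0,"grip":85},{"x":0,"y":-85,"z":0,"ax":0,"ay":0,"az":0,"grip":85},{"x":0,"y":-120,"z":0,"ax":0,"ay":0,"az":0,"grip":85},{"x":0,"y":-120,"z":0,"ax":0,"ay":0,"az":0,"grip":85}]'
python3 - <<'E'
from h import *
grab("wrist","w13");grab("scene","s13")
goto(539,257,250,-30)
x0,y0,s=295,205,7; b=enlarge("s13",x0,y0,95,80,s); 
c=(499,11.4)
pts(b,"s13",x0,y0,s,ring(c,55,90)); pts(b,"s13",x0,y0,s,ring(c,55,102),(255,0,0)); pts(b,"s13",x0,y0,s,ring(c,22.5,143),(255,0,255))
cv2.imwrite("pics/s13c.png",b)
E
```

```text
clock: 9.75
eef_pos: [499.5, 11.0, 128.8]
tool_rot: [-1.57, -0.0, -1.228]
force: [-0.2, 0.5, 0.2]
width: 85.0
clock: 10.25
eef_pos: [502.4, 11.3, 254.0]
tool_rot: [-1.561, -0.003, -1.228]
force: [1.0, 0.1, 0.9]
width: 84.8
xyz [-2.183e+02  1.000e-01  1.198e+02] a [-0.0021 -0.7045  0.0016] | now [499.6  11.2 250. ] [-8.986e+01 -4.000e-02 -7.036e+01] F [-0.4  0.3 -0.4] q [-0.07  0.4  -0.01  1.92  0.01  0.81 -1.31] w 85.5 t 10.35
```

View pics/w13.png

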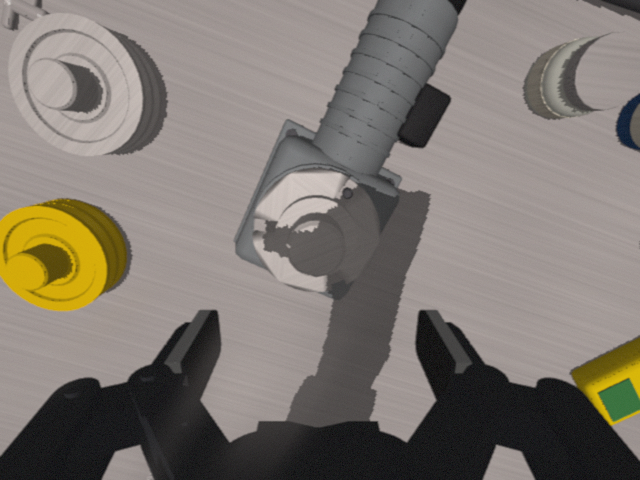

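View pics/s13c.png

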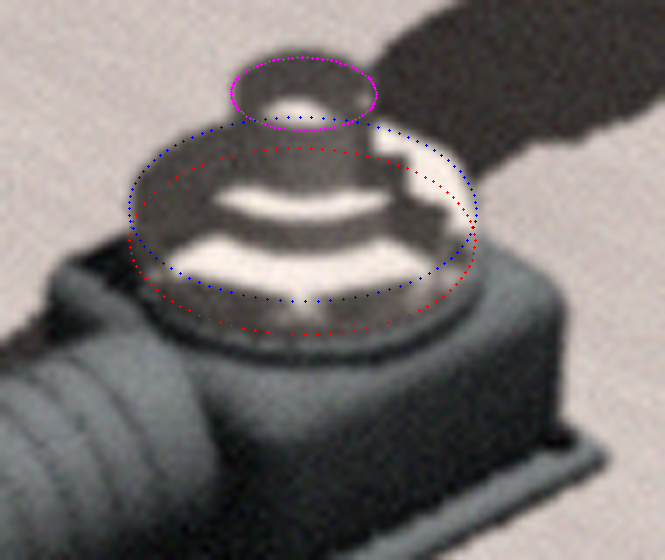

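Run:
```python
from h import *
goto(540.4,257.7,225,-70.4)
```

```text
xyz [-218.5   25.1  121.3] a [-0.0025  0.0007  0.0008] | now [499.6  11.2 250. ] [-8.986e+01 -4.000e-02 -7.036e+01] F [-0.4  0.3 -0.4] q [-0.07  0.4  -0.01  1.92  0.01  0.81 -1.31] w 85.5 t 10.35
```

```bash
python3 -m jog '[{"x":-40,"y":5,"z":22,"ax":0,"ay":0,"az":0,"grip":85},{"x":-80,"y":10,"z":44,"ax":0,"ay":0,"az":0,"grip":85},{"x":-123,"y":15,"z":68,"ax":0,"ay":0,"az":0,"grip":85},{"x":-165,"y":25,"z":92,"ax":0,"ay":0,"az":0,"grip":85},{"x":-205,"y":25,"z":114,"ax":0,"ay":0,"az":0,"grip":85}]'
python3 -m jog '[{"x":-13,"y":0,"z":7,"ax":0,"ay":0,"az":0,"grip":85},{"x":-13,"y":0,"z":7,"ax":0,"ay":0,"az":0,"grip":85},{"x":-13,"y":0,"z":7,"ax":0,"ay":0,"az":0,"grip":85},{"x":-13,"y":0,"z":7,"ax":0,"ay":0,"az":0,"grip":85}]'
python3 - <<'E'
from h import *
goto(540.4,257.7,225,-70.4)
grab("wrist","w14")
goto(540.4,257.7,225,-70.4)
E
```

```text
clock: 10.85
eef_pos: [536.0, 244.0, 220.9]
tool_rot: [-1.576, -0.001, -1.227]
force: [0.0, -0.9, 0.5]
width: 84.9
clock: 11.25
eef_pos: [539.9, 254.3, 223.3]
tool_rot: [-1.572, -0.002, -1.231]
force: [-0.1, -1.1, 0.0]
width: 85.2
xyz [-3.1 -1.7  1.6] a [ 0.0016 -0.0024  0.0018] | now [539.9 254.3 223.3] [-90.09  -0.1  -70.54] F [-0.1 -1.1  0. ] q [-0.48  0.57 -0.02  1.69  0.02  0.88 -1.73] w 85.2 t 11.25
xyz [-2.9 -1.3  1.4] a [ 0.0009 -0.0026  0.0014] | now [540.1 254.5 223.7] [-9.005e+01 -8.000e-02 -7.055e+01] F [ 0.4 -0.6  0.3] q [-0.48  0.57 -0.02  1.69  0.02  0.88 -1.73] w 85.3 t 11.3
```

View pics/w14.png

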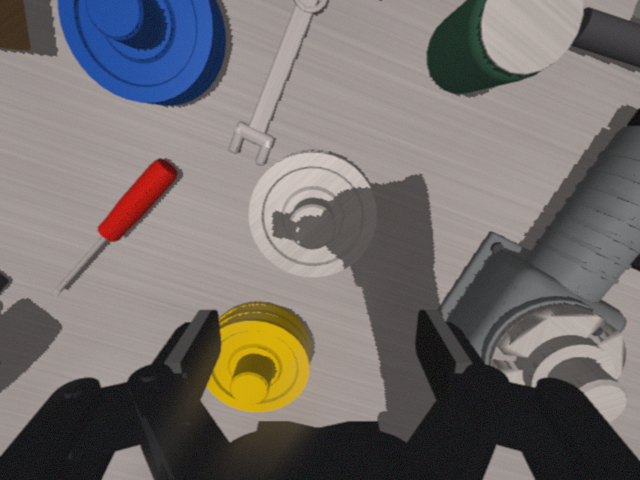

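Run:
```python
from h import *
x0,y0,s=240,140,5; b=enlarge("w14",x0,y0,150,120,s)
c=(540.4,257.7)
pts(b,"w14",x0,y0,s,ring(c,60,42),(255,0,0)); pts(b,"w14",x0,y0,s,ring(c,20,74),(0,0,255)); pts(b,"w14",x0,y0,s,ring(c,20,42),(0,160,0))
cv2.imwrite("pics/w14c.png",b)
```

```text
(no output)
```

View pics/w14c.png

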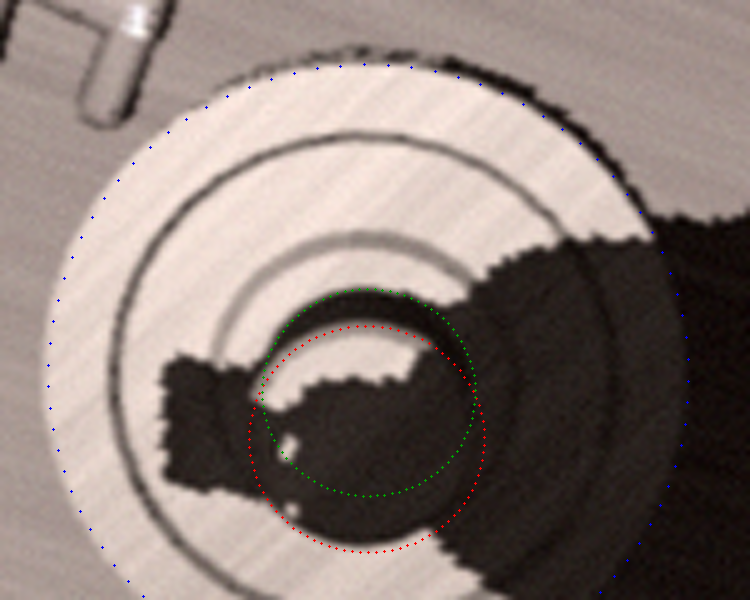

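```bash
python3 -m jog '[{"x":-3,"y":35,"z":1.4,"ax":0,"ay":0,"az":0,"grip":85},{"x":-3,"y":80,"z":1.4,"ax":0,"ay":0,"az":0,"grip":85},{"x":-3,"y":125,"z":1.4,"ax":0,"ay":0,"az":0,"grip":85},{"x":-3,"y":160,"z":1.4,"ax":0,"ay":0,"az":0,"grip":85},{"x":-3,"y":165,"z":1.4,"ax":0,"ay":0,"az":0,"grip":85}]'
python3 -m jog '[{"x":0,"y":0,"z":0,"ax":0,"ay":0,"az":0,"grip":85},{"x":0,"y":0,"z":0,"ax":0,"ay":0,"az":0,"grip":85}]'
python3 - <<'E'
from h import *
goto(540.4,257.7,56,-70.4)
grab("wrist","w15")
goto(540.4,257.7,56,-70.4)
E
```

```text
clock: 11.8
eef_pos: [537.6, 257.3, 55.0]
tool_rot: [-1.579, -0.002, -1.23]
force: [-0.7, -0.2, 0.5]
width: 85.1
clock: 12.0
eef_pos: [541.8, 260.5, 60.7]
tool_rot: [-1.567, 0.0, -1.229]
force: [-0.1, 0.8, 0.1]
width: 84.9
xyz [ 2.2  4.7 -2.2] a [-0.0033 -0.0003 -0.0002] | now [541.8 260.5  60.7] [-8.981e+01  1.000e-02 -7.042e+01] F [-0.1  0.8  0.1] q [-0.48  0.8  -0.02  1.8   0.03  0.54 -1.75] w 84.9 t 12.0
xyz [ 2.4  5.  -2.5] a [-0.004   0.     -0.0004] | now [541.9 260.8  61. ] [-8.977e+01  2.000e-02 -7.040e+01] F [ 0.7 -1.   0.3] q [-0.48  0.8  -0.02  1.8   0.03  0.54 -1.75] w 85.0 t 12.05
```

View pics/w15.png

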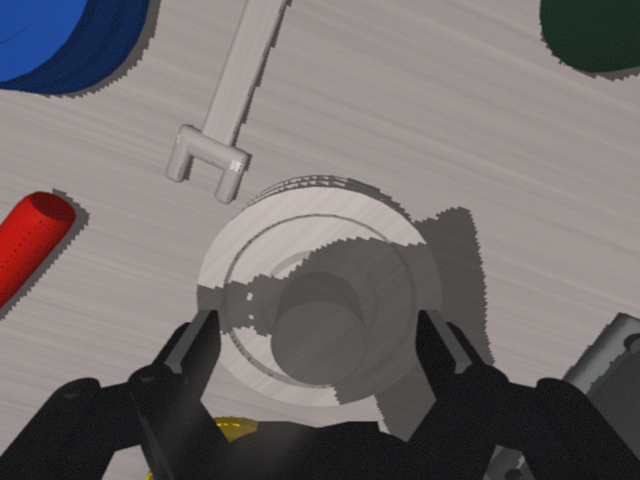

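```bash
python3 -m jog '[{"x":2,"y":2,"z":-2,"ax":0,"ay":0,"az":0,"grip":85},{"x":2,"y":3,"z":-2,"ax":0,"ay":0,"az":0,"grip":85},{"x":2,"y":3,"z":-2,"ax":0,"ay":0,"az":0,"grip":85},{"x":2,"y":3,"z":-2,"ax":0,"ay":0,"az":0,"grip":85}]'
python3 - <<'E'
from h import *
goto(540.4,257.7,56,-70.4)
E
```

```text
clock: 12.45
eef_pos: [539.1, 258.0, 56.1]
tool_rot: [-1.57, 0.0, -1.228]
force: [0.1, -0.2, -0.3]
width: 85.3
xyz [0.8 0.1 1.1] a [-0.0005  0.0007 -0.0001] | now [539.1 258.   56.1] [-89.97   0.   -70.36] F [ 0.1 -0.2 -0.3] q [-0.48  0.8  -0.02  1.8   0.03  0.53 -1.75] w 85.3 t 12.45
```

```bash
python3 -m jog '[{"x":0.4,"y":0,"z":1,"ax":0,"ay":0,"az":0,"grip":85},{"x":0.4,"y":0,"z":1,"ax":0,"ay":0,"az":0,"grip":60},{"x":0.4,"y":0,"z":1,"ax":0,"ay":0,"az":0,"grip":30},{"x":0.4,"y":0,"z":1,"ax":0,"ay":0,"az":0,"grip":30},{"x":0.4,"y":0,"z":1,"ax":0,"ay":0,"az":0,"grip":30}]'
python3 -m jog '[{"x":0,"y":0,"z":0,"ax":0,"ay":0,"az":0,"grip":30},{"x":0,"y":0,"z":0,"ax":0,"ay":0,"az":0,"grip":30},{"x":0,"y":0,"z":0,"ax":0,"ay":0,"az":0,"grip":30}]'
python3 - <<'E'
from h import *
grab("wrist","w16")
goto(540.4,257.7,56,-70.4)
x0,y0,s=190,170,3; b=enlarge("w16",x0,y0,260,190,s); T=read_state()["eef_pos"]
c=(540.4,257.7)
pts(b,"w16",x0,y0,s,ring(c,60,42),(255,0,0)); pts(b,"w16",x0,y0,s,ring(c,20,74),(0,0,255))
cv2.imwrite("pics/w16c.png",b)
E
```

```text
clock: 12.95
eef_pos: [540.1, 258.3, 56.1]
tool_rot: [-1.57, 0.0, -1.228]
force: [0.5, 1.1, 3.9]
width: 38.5
clock: 13.25
eef_pos: [540.1, 258.3, 56.1]
tool_rot: [-1.57, 0.0, -1.228]
force: [-1.1, 0.8, 5.7]
width: 38.5
xyz [0.6 0.1 0.1] a [-0.0005  0.0009 -0.0004] | now [540.1 258.3  56.1] [-8.997e+01  2.000e-02 -7.035e+01] F [-1.2  0.9  4.4] q [-0.48  0.8  -0.02  1.8   0.03  0.54 -1.75] w 38.5 t 13.3
```

View pics/w16c.png

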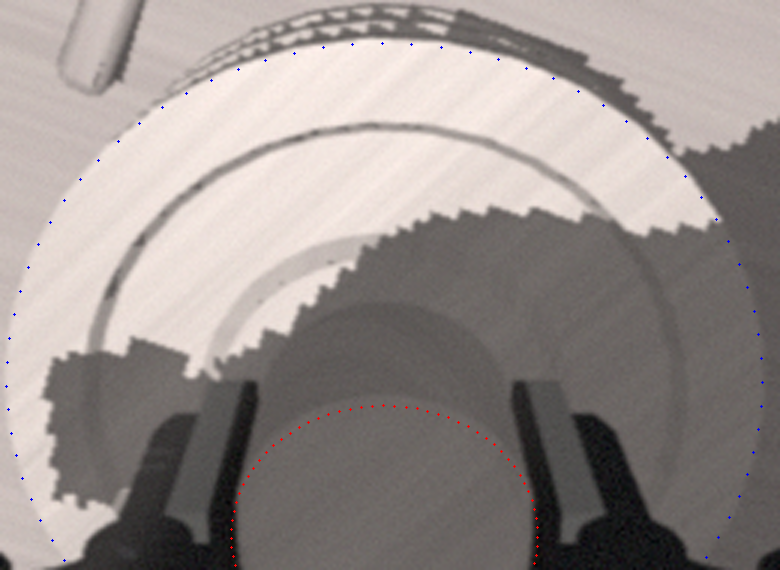

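Run:
```python
from h import *
x0,y0,s=235,150,5; b=enlarge("w13",x0,y0,160,120,s)
c=(499.4,11.4)
pts(b,"w13",x0,y0,s,ring(c,34,116),(255,0,0)); pts(b,"w13",x0,y0,s,ring(c,22.5,143),(0,0,255));pts(b,"w13",x0,y0,s,ring(c,55,102),(0,255,0)); pts(b,"w13",x0,y0,s,ring(c,19.5,146),(255,0,255))
cv2.imwrite("pics/w13c.png",b)
```

```text
(no output)
```

View pics/w13c.png

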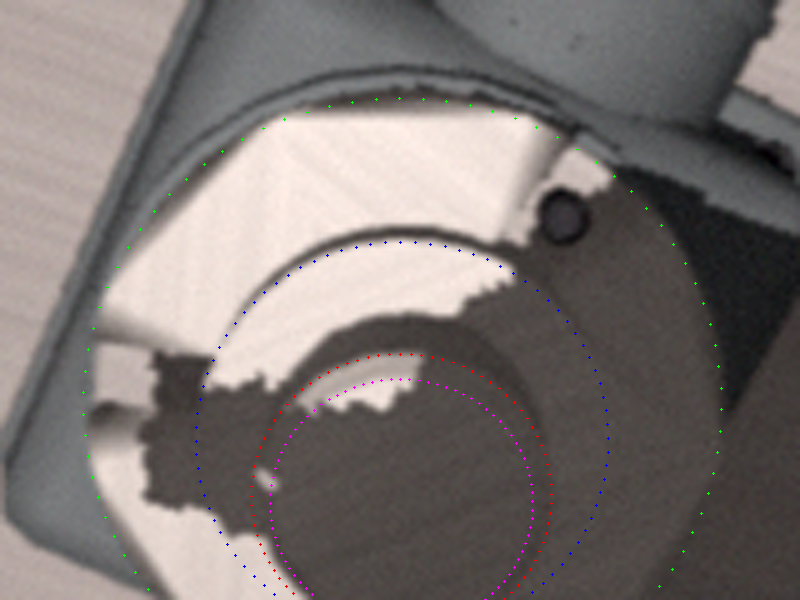

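```bash
python3 -m jog '[{"x":0,"y":-5,"z":0,"ax":0,"ay":0,"az":0,"grip":30},{"x":0,"y":-25,"z":0,"ax":0,"ay":0,"az":0,"grip":30},{"x":0,"y":-65,"z":0,"ax":0,"ay":0,"az":0,"grip":30},{"x":0,"y":-110,"z":0,"ax":0,"ay":0,"az":0,"grip":30},{"x":0,"y":-150,"z":0,"ax":0,"ay":0,"az":0,"grip":30}]'
python3 -m jog '[{"x":0,"y":-20,"z":0,"ax":0,"ay":0,"az":0,"grip":30},{"x":0,"y":-25,"z":0,"ax":0,"ay":0,"az":0,"grip":30}]'
python3 - <<'E'
from h import *
goto(499.3,11.7,231,-70.4)
E
```

```text
clock: 13.8
eef_pos: [539.4, 257.0, 206.4]
tool_rot: [-1.573, -0.001, -1.228]
force: [2.0, 0.3, -6.3]
width: 38.5
clock: 14.0
eef_pos: [540.9, 257.8, 232.7]
tool_rot: [-1.567, -0.0, -1.228]
force: [0.4, 0.2, -6.3]
width: 38.3
xyz [ 217.9    1.3 -121.9] a [-0.0034  0.0003  0.    ] | now [540.9 257.8 232.7] [-89.81  -0.   -70.39] F [ 0.4  0.2 -6.3] q [-0.48  0.56 -0.02  1.68  0.02  0.9  -1.74] w 38.3 t 14.0
```

```bash
python3 -m jog '[{"x":22,"y":0,"z":-12,"ax":0,"ay":0,"az":0,"grip":30},{"x":60,"y":0,"z":-33,"ax":0,"ay":0,"az":0,"grip":30},{"x":100,"y":0,"z":-56,"ax":0,"ay":0,"az":0,"grip":30},{"x":140,"y":0,"z":-78,"ax":0,"ay":0,"az":0,"grip":30},{"x":178,"y":0,"z":-99,"ax":0,"ay":0,"az":0,"grip":30}]'
python3 -m jog '[{"x":25,"y":0,"z":-14,"ax":0,"ay":0,"az":0,"grip":30},{"x":37,"y":0,"z":-20,"ax":0,"ay":0,"az":0,"grip":30},{"x":40,"y":0,"z":-22,"ax":0,"ay":0,"az":0,"grip":30},{"x":40,"y":0,"z":-22,"ax":0,"ay":0,"az":0,"grip":30},{"x":40,"y":0,"z":-22,"ax":0,"ay":0,"az":0,"grip":30}]'
python3 - <<'E'
from h import *
grab("wrist","w17");grab("scene","s17")
goto(499.3,11.7,172,-70.4)
E
```

```text
clock: 14.5
eef_pos: [504.4, 54.4, 228.7]
tool_rot: [-1.576, 0.0, -1.228]
force: [1.4, -0.4, -6.2]
width: 38.4
clock: 15.0
eef_pos: [499.5, 13.9, 230.3]
tool_rot: [-1.571, 0.001, -1.225]
force: [-0.8, 0.9, -4.9]
width: 38.2
xyz [ 1.9 58.5 -0.9] a [-0.0002  0.0036 -0.0008] | now [499.5  13.8 230.5] [-8.999e+01  5.000e-02 -7.020e+01] F [-0.4 -0.3 -5.9] q [-0.07  0.43 -0.02  1.94  0.01  0.77 -1.32] w 38.3 t 15.1
```

View pics/w17.png

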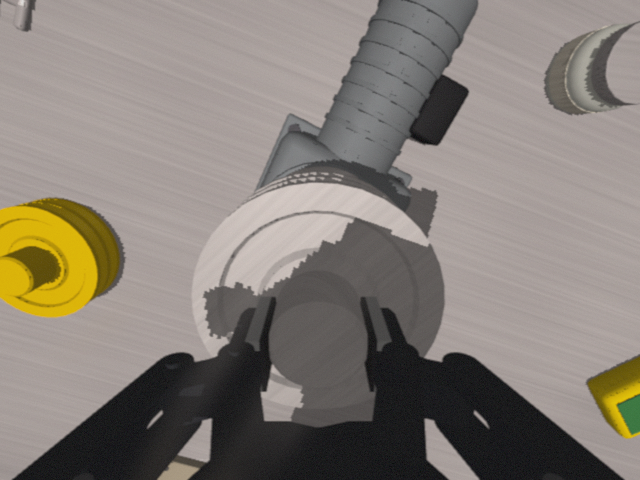

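View pics/s17.png

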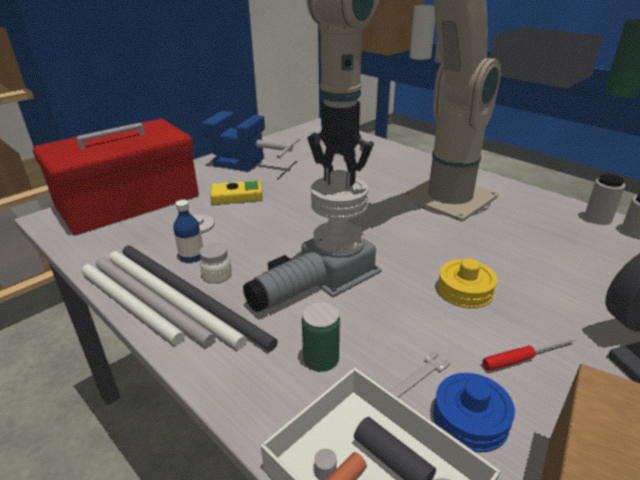

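```bash
python3 -m jog '[{"x":1,"y":10,"z":-0.5,"ax":0,"ay":0,"az":0,"grip":30},{"x":1.9,"y":20,"z":-0.5,"ax":0,"ay":0,"az":0,"grip":30},{"x":1.9,"y":26,"z":-0.5,"ax":0,"ay":0,"az":0,"grip":30},{"x":1.9,"y":26,"z":-0.5,"ax":0,"ay":0,"az":0,"grip":30},{"x":1.9,"y":26,"z":-0.5,"ax":0,"ay":0,"az":0,"grip":30}]'
python3 - <<'E'
from h import *
goto(499.3,11.7,172,-70.4)
E
```

```text
clock: 15.6
eef_pos: [499.5, 10.0, 204.4]
tool_rot: [-1.571, 0.0, -1.228]
force: [-0.2, -0.2, -5.7]
width: 37.9
xyz [-1.7 32.4  0.4] a [ 0.0005  0.0007 -0.0002] | now [499.5  10.  204.4] [-9.003e+01  1.000e-02 -7.036e+01] F [-0.2 -0.2 -5.7] q [-0.06  0.47 -0.02  1.97  0.01  0.7  -1.32] w 37.9 t 15.6
```

```bash
python3 -m jog '[{"x":-1.5,"y":0,"z":0.2,"ax":0,"ay":0,"az":0,"grip":30},{"x":-1.5,"y":2,"z":0.2,"ax":0,"ay":0,"az":0,"grip":30},{"x":-1.5,"y":4,"z":0.2,"ax":0,"ay":0,"az":0,"grip":30},{"x":-1.5,"y":6,"z":0.2,"ax":0,"ay":0,"az":0,"grip":30},{"x":-1.5,"y":6,"z":0.2,"ax":0,"ay":0,"az":0,"grip":30}]'
python3 - <<'E'
from h import *
goto(499.3,11.7,172,-70.4); print(read_state()["torque"])
E
```

```text
clock: 16.1
eef_pos: [499.0, 11.4, 198.5]
tool_rot: [-1.571, 0.0, -1.228]
force: [-0.8, -0.2, -5.4]
width: 38.3
xyz [-0.2 26.5  0.4] a [ 0.0005  0.0006 -0.0001] | now [499.   11.4 198.5] [-9.003e+01  1.000e-02 -7.037e+01] F [-0.8 -0.2 -5.4] q [-0.07  0.48 -0.02  1.98  0.01  0.69 -1.32] w 38.3 t 16.1
[-7.99255929e-03 -5.42219866e-05  1.60858461e-02]
```

```bash
python3 -m jog '[{"x":0,"y":1.5,"z":0.2,"ax":0,"ay":0,"az":0,"grip":30},{"x":0,"y":3,"z":0.2,"ax":0,"ay":0,"az":0,"grip":30},{"x":0,"y":4.5,"z":0.2,"ax":0,"ay":0,"az":0,"grip":30},{"x":0,"y":6,"z":0.2,"ax":0,"ay":0,"az":0,"grip":30},{"x":0,"y":6,"z":0.2,"ax":0,"ay":0,"az":0,"grip":30}]'
python3 - <<'E'
from h import *
goto(499.3,11.7,172,-70.4); print(read_state()["torque"])
E
```

```text
clock: 16.6
eef_pos: [499.2, 11.5, 192.5]
tool_rot: [-1.571, 0.0, -1.228]
force: [-0.9, 0.3, -4.9]
width: 38.7
xyz [-0.2 20.5  0.2] a [ 0.0005  0.0007 -0.0001] | now [499.2  11.5 192.5] [-9.003e+01  1.000e-02 -7.036e+01] F [-0.9  0.3 -4.9] q [-0.07  0.49 -0.02  1.98  0.01  0.67 -1.32] w 38.7 t 16.6
[0.04765156 0.05229413 0.00063896]
```

Past both chamfers (9.5 mm in) with no force; continuing.

```bash
python3 -m jog '[{"x":0,"y":3,"z":0,"ax":0,"ay":0,"az":0,"grip":30},{"x":0,"y":6,"z":0,"ax":0,"ay":0,"az":0,"grip":30},{"x":0,"y":9,"z":0,"ax":0,"ay":0,"az":0,"grip":30},{"x":0,"y":12,"z":0,"ax":0,"ay":0,"az":0,"grip":30},{"x":0,"y":12,"z":0,"ax":0,"ay":0,"az":0,"grip":30}]'
python3 - <<'E'
from h import *
goto(499.3,11.7,172,-70.4); print(read_state()["torque"])
E
```

```text
clock: 17.1
eef_pos: [499.1, 11.5, 180.2]
tool_rot: [-1.572, 0.0, -1.228]
force: [-0.4, 0.0, -5.7]
width: 38.6
xyz [-0.1  8.2  0.3] a [ 0.001   0.0007 -0.0003] | now [499.1  11.5 180.2] [-9.006e+01  2.000e-02 -7.036e+01] F [-0.4  0.  -5.7] q [-0.07  0.5  -0.02  2.    0.02  0.64 -1.32] w 38.6 t 17.1
[-0.0299376  -0.03860174  0.01254948]
```

```bash
python3 -m jog '[{"x":0,"y":2,"z":0,"ax":0,"ay":0,"az":0,"grip":30},{"x":0,"y":4,"z":0,"ax":0,"ay":0,"az":0,"grip":30},{"x":0,"y":6,"z":0,"ax":0,"ay":0,"az":0,"grip":30},{"x":0,"y":7,"z":0,"ax":0,"ay":0,"az":0,"grip":30},{"x":0,"y":7,"z":0,"ax":0,"ay":0,"az":0,"grip":30}]'
python3 -m jog '[{"x":0,"y":0.6,"z":0,"ax":0,"ay":0,"az":0,"grip":30},{"x":0,"y":1.2,"z":0,"ax":0,"ay":0,"az":0,"grip":30},{"x":0,"y":1.2,"z":0,"ax":0,"ay":0,"az":0,"grip":30}]'
python3 - <<'E'
from h import *
goto(499.3,11.7,172,-70.4); print(read_state()["torque"])
E
```

```text
clock: 17.6
eef_pos: [499.3, 11.5, 173.6]
tool_rot: [-1.571, 0.0, -1.228]
force: [-0.1, -0.6, -5.2]
width: 38.7
clock: 17.9
eef_pos: [499.4, 11.5, 172.5]
tool_rot: [-1.571, -0.0, -1.228]
force: [0.3, -1.2, -5.8]
width: 38.6
xyz [-0.2  0.5 -0. ] a [-0.      0.0007  0.    ] | now [499.4  11.5 172.5] [-90.    -0.   -70.36] F [ 0.3 -1.2 -5.8] q [-0.07  0.52 -0.02  2.    0.02  0.62 -1.32] w 38.6 t 17.9
[-0.00855135 -0.00179995 -0.03195093]
```

```bash
python3 -m jog '[{"x":0,"y":0.5,"z":0,"ax":0,"ay":0,"az":0,"grip":30},{"x":0,"y":1,"z":0,"ax":0,"ay":0,"az":0,"grip":30},{"x":0,"y":1,"z":0,"ax":0,"ay":0,"az":0,"grip":30}]'
python3 - <<'E'
from h import *
goto(499.3,11.7,172,-70.4); print(read_state()["torque"])
E
```

```text
clock: 18.2
eef_pos: [499.5, 11.5, 172.0]
tool_rot: [-1.57, -0.0, -1.228]
force: [-1.5, -0.9, 1.9]
width: 38.6
xyz [-0.3  0.  -0.2] a [-0.0005  0.0007  0.0001] | now [499.5  11.5 172. ] [-8.997e+01 -1.000e-02 -7.036e+01] F [-1.5 -0.9  1.9] q [-0.07  0.52 -0.02  2.    0.02  0.62 -1.32] w 38.6 t 18.2
[0.01914424 0.37815291 0.05269906]
```

Contact at exactly the expected height (172.1). Release and retreat.

```bash
python3 -m jog '[{"x":0,"y":0,"z":0,"ax":0,"ay":0,"az":0,"grip":45},{"x":0,"y":0,"z":0,"ax":0,"ay":0,"az":0,"grip":60},{"x":0,"y":0,"z":0,"ax":0,"ay":0,"az":0,"grip":80},{"x":0,"y":0,"z":0,"ax":0,"ay":0,"az":0,"grip":85},{"x":0,"y":0,"z":0,"ax":0,"ay":0,"az":0,"grip":85}]'
python3 -m jog '[{"x":0,"y":-10,"z":0,"ax":0,"ay":0,"az":0,"grip":85},{"x":0,"y":-30,"z":0,"ax":0,"ay":0,"az":0,"grip":85},{"x":0,"y":-60,"z":0,"ax":0,"ay":0,"az":0,"grip":85},{"x":0,"y":-90,"z":0,"ax":0,"ay":0,"az":0,"grip":85},{"x":0,"y":-100,"z":0,"ax":0,"ay":0,"az":0,"grip":85}]'
python3 -m jog '[{"x":40,"y":-100,"z":0,"ax":0,"ay":0,"az":0,"grip":85},{"x":85,"y":-100,"z":0,"ax":0,"ay":0,"az":0,"grip":85},{"x":130,"y":-100,"z":0,"ax":0,"ay":0,"az":0,"grip":85},{"x":170,"y":-100,"z":0,"ax":0,"ay":0,"az":0,"grip":85},{"x":200,"y":-100,"z":0,"ax":0,"ay":0,"az":0,"grip":85}]'
python3 -m jog '[{"x":10,"y":0,"z":0,"ax":0,"ay":0,"az":0,"grip":85},{"x":10,"y":0,"z":0,"ax":0,"ay":0,"az":0,"grip":85},{"x":10,"y":0,"z":0,"ax":0,"ay":0,"az":0,"grip":85}]'
python3 - <<'E'
from h import *
for n in ("wrist","scene","top"): grab(n,n[0]+"20")
x0,y0,s=290,190,7; b=enlarge("s20",x0,y0,100,85,s); 
c=(499.3,11.5)
pts(b,"s20",x0,y0,s,ring(c,60,116)); pts(b,"s20",x0,y0,s,ring(c,60,158),(255,0,0)); pts(b,"s20",x0,y0,s,ring(c,20,190),(255,0,255)); pts(b,"s20",x0,y0,s,ring(c,55,90),(0,255,0))
cv2.imwrite("pics/s20c.png",b)
x0,y0,s=275,190,6; b=enlarge("t20",x0,y0,100,100,s); c=(497,9.7)
pts(b,"t20",x0,y0,s,ring(c,60,158),(255,0,0)); pts(b,"t20",x0,y0,s,ring(c,20,190),(255,0,255))
cv2.imwrite("pics/t20c.png",b)
E
```

```text
clock: 18.7
eef_pos: [499.5, 11.5, 171.6]
tool_rot: [-1.57, -0.0, -1.228]
force: [0.6, -0.7, -0.1]
width: 84.9
clock: 19.2
eef_pos: [501.1, 11.6, 275.0]
tool_rot: [-1.565, -0.002, -1.228]
force: [0.3, 1.1, 0.9]
width: 85.1
clock: 19.7
eef_pos: [567.2, -179.3, 372.8]
tool_rot: [-1.569, -0.002, -1.228]
force: [0.9, -0.8, 0.1]
width: 84.8
clock: 20.0
eef_pos: [569.6, -184.6, 371.0]
tool_rot: [-1.571, 0.002, -1.227]
force: [0.1, 0.4, -0.6]
width: 85.1
```

View pics/s20c.png

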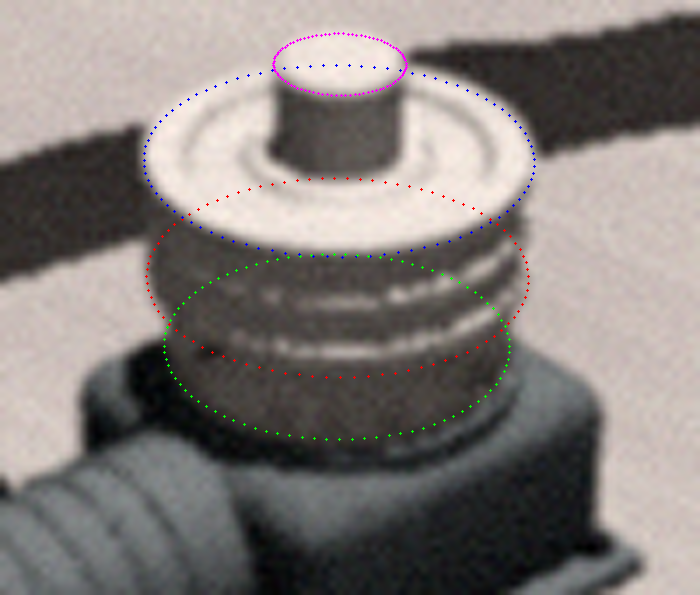

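View pics/t20c.png

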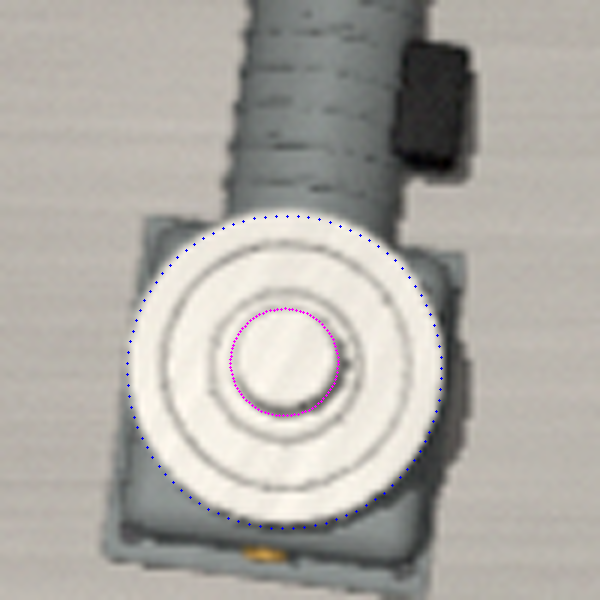

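View pics/s20.png

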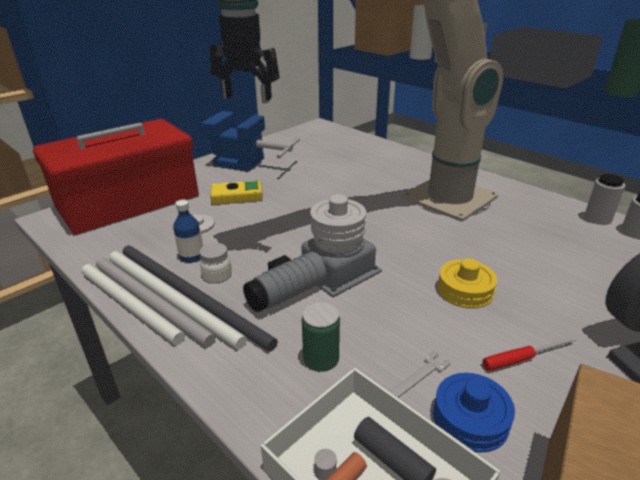

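The pulley sits level, and its overlays match the fully home heights (rim top z 158, boss top z 190) in both the scene and top views. Everything else on the bench is where it was.

```bash
python3 -c "
from cell import *
print(finish_job())"
```

```text
the job is handed in; nothing more can be done
None
```

The drive is back together on the gear unit and the job is handed in, at about 20 s of the 70 s allowed.

- **Hub:** I turned it about −40° so that a slot lined up with the drive pin, which I found at a bearing of about −18°, and lowered it onto the spigot. It went past the pin's height without resistance. It first touched at the expected fully home height (TCP 129.3 mm against 129.2 mm), with a contact force of about 6 N. The wrist picture showed the pin inside the slot, and the scene picture showed the flange flush on the output face.
- **Pulley:** I placed it only after the hub was home. It slid over the hub's spigot without resistance and touched at TCP 172.0 mm against 172.1 mm expected, at about 7 N. In the scene and top pictures taken after release, the fully home outlines drawn on it match to about 1 mm. The gripper was well clear.
- **Everything else:** By eye in the last scene picture, nothing else had moved.
- **Disagreement:** The top camera placed parts about 2 mm off the arm's own frame. I corrected for that with wrist pictures and the forces felt. No check failed.

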